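# Refit the pinch arm of a paper-feed unit and push its hinge pin home

## Task

Refit the blue pinch arm on the paper-feed unit: lower it in, without dropping it, so that its eye sits right down between the two ears of the grey fork and its rubber roller rests on the feed roller. Then push the brass hinge pin, which waits part-way in the fork's boss, fully home through the arm's eye and the far ear until its head is flush against the boss. Leave the other things on the bench where they are.

Things in the scene. Friction and masses are not known exactly. Their poses are not given: they have to be found in the camera images.
- feed_unit: paper-feed unit fixed to the bench, aluminium base 205 (x) x 264 (y). Origin on the bench under its middle; x points from the grey fork to the dark feed roller, y to its left (gear and motor side). Sizes in mm in this frame. Between fork and roller: platen up to z 28, motor at x 24, y 94, up to z 48. Arm fitted: the arm's origin at (0, 0, 61), axes parallel to the unit's
- fork_axis (a point): on the axis of the fork's holes, mid-gap: (-65, 0, 75) in the unit's frame; holes run along y. Right ear = long boss y -37 to -9, hole 11; left ear y 9 to 19, hole 12; gap 18. Ears 30 wide in x, 91 high, flared lips beside the gap up to z 101. In the gap a cradle with 45-degree flanks guides the eye down when it is up to 4 off along x
- fork_boss_face (a point): on the same axis at the boss's outer face, (-65, -37, 75) in the unit's frame: the pin's head seats against this face
- feed_roller_top (a point): top of the dark feed roller in mid-length, (65, 0, 61) in the unit's frame; roller diameter 30, along y, between side plates at y -115 and 115 (x 29 to 101, up to z 66)
- pinch_arm: blue pinch arm, 158 long, about 120 g, at first standing on the bench on its eye and roller, right way up. Origin under its middle, on the bench; x from eye to roller, y along the eye's hole, z up. Straight beam 14 wide (y), x -43 to 41, z 12 to 34, to pinch from above; a small peg on it at x 31 reaches z 41. Yoke at the roller 34 wide
- eye_center (a point): centre of the arm's eye, at x -65, z 14 in the arm's frame; eye 28 across, 14 wide, hole 11.6; belongs at fork_axis
- pinch_roller (a point): centre of the arm's rubber roller, at x 65, z 14 in the arm's frame; diameter 28, 26 wide; finally 14 above the feed roller's top
- beam_grip (a point): middle of the beam, 24 above the arm's underside, 65 from the eye and from the roller: where to hold it
- hinge_pin: brass pin, 50 g, about level; shank diameter 10, 66 long, nose round over the last 5; round head diameter 20, 5 thick. Origin on its axis at the head's underside; y points along the shank to the nose, as the unit's y. At first the head's underside is 39 to 44 outside the boss face, sagging up to 5. It slides at a few newtons and stops hard when the head meets the boss
- pin_head (a point): centre of the head's outer face, 5 outside the head's underside: push here along the unit's +y
- pin_nose (a point): tip of the pin, 66 from the head's underside; at home it stands 10 out of the far ear
- screwdriver: screwdriver with a blue handle, 200 long and 26 thick, lying on the mat; origin at mid-length on the bench, its x axis points to the blade
- tape_roll: roll of cream masking tape lying flat, 90 across, 24 high; origin under its centre
- spray_can: white spray can with a green band and grey cap, 60 across, 150 tall; origin under its centre
- grease_jar: small cream jar with a white cap, 60 across, 60 tall; origin under its centre
- clip_dish: shallow steel dish, 68 across, 24 high; origin under its centre
- spare_tyre: spare black rubber roller tyre standing on end, 28 across, 26 high; origin under its centre
Things that resemble listed ones, but are neither listed nor needed, are in the scene too. There is more than one size of the hinge_pin; the job needs the smallest.

How it is judged:
On the way:
1. the arm lies in its place: eye down in the fork, on the line of the holes, and roller on the feed roller (x of eye_center in the frame of feed_unit between -0.068 and -0.062 m and z of eye_center in the frame of feed_unit between 0.072 and 0.078 m and y of eye_center in the frame of feed_unit between -0.004 and 0.004 m and z of pinch_roller in the frame of feed_unit between 0.072 and 0.0785 m and angle between the y axis of pinch_arm and the y axis of feed_unit, either way round below 0.17 rad), for 0.2 s.
At the end, for the whole second after the job is handed in: The arm's eye is in the fork within 3 mm of the holes' axis and its roller rests on the feed roller (height within 3 mm); the pin is straight through boss, eye and far ear with its head within 2.5 mm of the boss face; arm and pin are at rest (all of step 1 and y of hinge_pin in the frame of feed_unit between -0.0395 and -0.034 m and x of hinge_pin in the frame of feed_unit between -0.069 and -0.061 m and z of hinge_pin in the frame of feed_unit between 0.071 and 0.079 m and angle between the y axis of hinge_pin and the y axis of feed_unit, either way round below 0.09 rad and linear speed of each of pinch_arm, hinge_pin below 0.02 m/s); the robot touches nothing.
It fails at once if the arm is dropped (falls free at over 0.5 m/s, about 13 mm) (linear speed of pinch_arm above 0.5 m/s and contact force between the fingers and pinch_arm below 0.05 N).
It fails at once if another thing on the bench is moved by more than 30 mm or tipped over (distance of any of screwdriver, tape_roll, spray_can, grease_jar, clip_dish, spare_tyre from where it was at the start of the episode above 0.03 m or angle between spray_can's own z axis and vertical above 0.6 rad).
It also fails if it takes over 51 s, if anything falls off the work surface, if the arm or the gripper's body presses on something with over 40 N, if the wrist force passes 120 N, or if a joint passes its speed limit or range.

## Robot

A 6-joint arm with a two-finger parallel gripper is mounted at the origin on the work surface. World frame = base frame: x ahead of the robot, y to its left, z up, the work surface at z = 0. Lengths are in m, angles in rad, forces in N, time in s.
With the tool pointing down it reaches from about 0.425 to 0.95 m from the base axis. Payload 3.5 kg.
Tool frame: the origin (TCP) lies between the finger pads; the fingertips stand 8 mm ahead of it and the grasp point (between the pads) lies 11 mm behind it; z points along the fingers, y is the direction in which the jaws open and shut (so a half turn about z gives the same grasp; the last joint's range is limited). The gripper opens to 85 mm and grips with 20 to 120 N. Pads are 22 mm wide; open, the fingers measure 114 mm over their backs; the gripper's body (76 mm by 85 mm) begins 54 mm behind the grasp point. The pads swing forward as they close: fully open they stand 13 mm farther back than shut.
Start: joints at [1.149, 0.286, 1.577, -0, 1.279, -0.15], TCP at [0.181, 0.65, 0.239] pointing down, gripper open.
Joint ranges: [-2.77, 2.77], [-0.9, 2.22], [0.21, 2.48], [-1.53, 4.67], [0.24, 2.81], [-2.84, 2.84]. Speed limits (rad/s): [2.79, 2.79, 3.14, 3.14, 3.14, 3.14].

## Interface

Orientations are given as a rotation vector (axis times angle).
In Python, from bench import ctrl gives the robot as it stands.
- The arm moves only by the shell command python3 -m inch 'ROWS' [FORCE]. ROWS is JSON, one flat list of numbers, 7 for each row, row after row: the shift along the world's x, y, z in mm, then the turn, a rotation vector about the world's x, y, z in rad, then the gripper command: -1 is shut, 1 is fully open, values between are in proportion. In form: [x, y, z, wx, wy, wz, grip, x, y, z, wx, wy, wz, grip, ...]. A call has 1 to 8 rows; each row is the pose to reach, as a shift and turn from the pose commanded when the call began; what a row does not reach only later rows make up. A row lasts 1/12 s, in which the tool goes at most 41.7 mm and 7.16 degrees, less where a joint would pass 70% of its speed; a pose out of reach is approached as far as the arm can. A call with a gripper value outside its range is refused whole. The fingers move at their own pace and stop on an object; FORCE is the grip in N (left out, the last holds). Time passes only in rows, so rows that repeat a pose let the fingers close. It gives the time, the measured TCP pose, the force and the opening at its end, in the units of the state.
- ctrl.sense(): the state, without advancing time (a new reading comes with each control period).
- ctrl.capture(name): name is "scene" or "top" or "wrist"; returns a dict with "color" (420x560x3 uint8, blue, green, red), "fx", "fy", "cx", "cy" (pixels), "world_to_cam" (4x4, takes a point from world to camera coordinates); the wrist camera has in their place "tool_from_camera" (4x4, takes a point from camera to tool coordinates, whose origin is the TCP and whose axes are the flange's). Camera axes: x right, y down, z forward; pixel columns grow to the right and rows downward; lengths in m; the calibration is good to about 2 mm. A picture is of the moment at which its call begins: read the wrist's pose just before it. There is no depth.
- ctrl.sign_off(): hands the job in, once; it reports no verdict.
The state is a dict: "time_s": time; "joint_positions": joint angles; "qd": joint speeds; "effort": joint torques, N m; "tcp_pos": TCP position; "orientation": TCP orientation; "contact_force": force on the tool from outside, world axes, zero at the start; "moment": the same for the moment, N m; "opening": finger opening in m.
Only numpy, scipy, OpenCV 4.12 (cv2) and the standard library are available. Lean on these libraries where they do the work, as an engineer would, in place of code of your own. Each camera call takes 0.05 s, during which the arm holds its last target.

## Working session

There is one attempt and no reset: what is moved stays moved. The work goes in short steps, Python scripts to look and compute and a shell command to move; the robot and the scene stay as the last step left them, time stands still between calls to the robot, and variables do not carry over. Pictures are saved under pics/ and viewed, and the job is handed in when it is done.

```bash
ls; mkdir -p pics
python3 - <<'E'
from bench import ctrl
import cv2
s=ctrl.sense();print(s)
for n in("scene","top","wrist"):
    c=ctrl.capture(n);cv2.imwrite(f"pics/{n}0.png",c["color"])
    print(n,{k:v for k,v in c.items() if k!="color"})
E
```

```text
pics
{'time_s': 0.0, 'joint_positions': array([ 1.14900398e+00,  2.87196114e-01,  1.57817860e+00, -2.75363271e-06,
        1.27863668e+00, -1.50004979e-01]), 'qd': array([ 0.00018005,  0.00069519, -0.00084489,  0.00034537, -0.00051745,
        0.00046145]), 'effort': array([ 1.98763279e-03, -4.05980122e+01, -2.92624694e+01,  1.04796317e-05,
        5.71738303e-03, -5.75396584e-07]), 'tcp_pos': array([0.18091327, 0.64963153, 0.23792601]), 'orientation': array([-0.42551621, -3.11195396,  0.00364551]), 'contact_force': array([-0.19141431,  0.98756905, -0.23994525]), 'moment': array([-0.01533941,  0.01007776, -0.01918883]), 'opening': 0.0853081052110016}
scene {'fx': 424.91504827263316, 'fy': 424.91504827263316, 'cx': 282.7363298033363, 'cy': 211.35838272785634, 'world_to_cam': array([[ 0.34965782,  0.93659153,  0.02314557, -0.07609894],
       [ 0.51165249, -0.17020322, -0.84216542, -0.24601511],
       [-0.78482555,  0.30631221, -0.53872228,  1.505047  ],
       [ 0.        ,  0.        ,  0.        ,  1.        ]])}
top {'fx': 487.77881319025846, 'fy': 487.77881319025846, 'cx': 276.19157627350154, 'cy': 211.21683303174208, 'world_to_cam': array([[-0.10009129, -0.99496332,  0.0054523 , -0.09199397],
       [-0.97372928,  0.09682579, -0.20609718,  0.60937838],
       [ 0.20453121, -0.0259376 , -0.97851634,  0.90735522],
       [ 0.        ,  0.        ,  0.        ,  1.        ]])}
wrist {'fx': 335.7438245129161, 'fy': 335.7438245129161, 'cx': 278.8391183910798, 'cy': 215.68175312227368, 'tool_from_camera': array([[-4.40587153e-04, -9.49474055e-01, -3.13845223e-01,
         8.12222508e-02],
       [ 9.99999702e-01, -2.19462457e-04, -7.39896915e-04,
         1.10497840e-04],
       [ 6.33635681e-04, -3.13845456e-01,  9.49473869e-01,
        -1.35406613e-01],
       [ 0.00000000e+00,  0.00000000e+00,  0.00000000e+00,
         1.00000000e+00]])}
```

View pics/scene0.png

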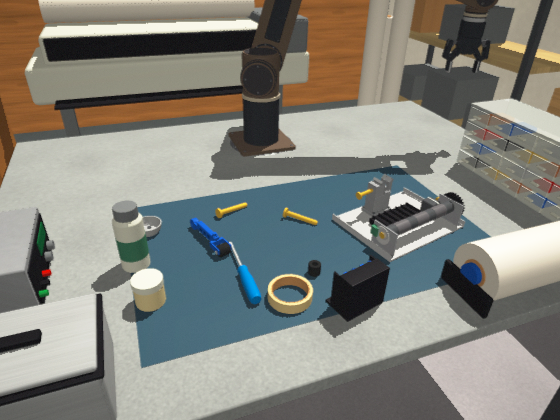

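View pics/top0.png

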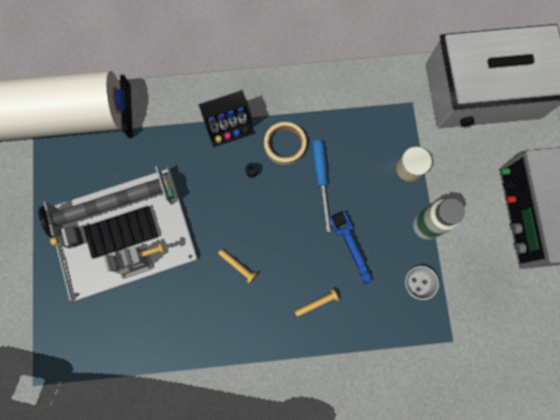

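View pics/wrist0.png

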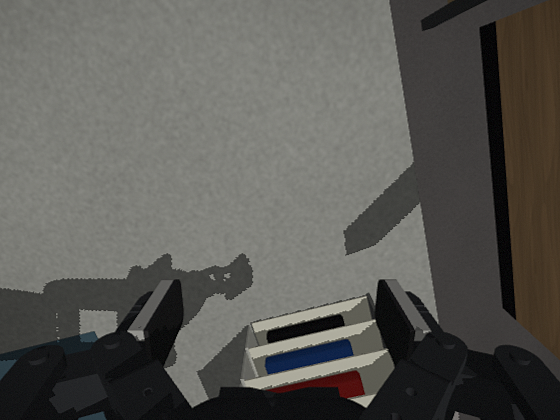

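The overview shows the unit at left in top (about 120,235), the blue arm at (352,245), and the pin in the boss at about (152,250). Next, enlarged crops.

```bash
cat > h.py <<'E'
import numpy as np,cv2,json
from bench import ctrl
from scipy.spatial.transform import Rotation as R
def cam(c,s=None):
    K=np.array([[c['fx'],0,c['cx']],[0,c['fy'],c['cy']],[0,0,1]])
    if 'world_to_cam' in c: W=c['world_to_cam']
    else:
        T=np.eye(4);T[:3,:3]=R.from_rotvec(s['orientation']).as_matrix();T[:3,3]=s['tcp_pos']
        W=np.linalg.inv(T@c['tool_from_camera'])
    return K,W
def proj(K,W,P):
    P=np.atleast_2d(P);q=P@W[:3,:3].T+W[:3,3];q=q@K.T;return q[:,:2]/q[:,2:]
def atz(K,W,uv,z):
    d=W[:3,:3].T@np.linalg.inv(K)@np.array([uv[0],uv[1],1.]);o=-W[:3,:3].T@W[:3,3]
    return o+d*(z-o[2])/d[2]
def ray(K,W,uv):
    d=W[:3,:3].T@np.linalg.inv(K)@np.array([uv[0],uv[1],1.]);return -W[:3,:3].T@W[:3,3],d/np.linalg.norm(d)
def snap(n,f):
    s=ctrl.sense();c=ctrl.capture(n);cv2.imwrite(f'pics/{f}.png',c['color'])
    K,W=cam(c,s);np.savez(f'pics/{f}.npz',K=K,W=W);return c['color'],K,W,s
def crop(f,o,x0,y0,x1,y1,k):
    im=cv2.imread(f'pics/{f}.png')[y0:y1,x0:x1];im=cv2.resize(im,None,fx=k,fy=k,interpolation=cv2.INTER_CUBIC)
    st=20
    for x in range((x0//st+1)*st,x1,st):cv2.putText(im,str(x),((x-x0)*k,10),0,.35,(0,255,255),1);cv2.line(im,((x-x0)*k,12),((x-x0)*k,18),(0,255,255),1)
    for y in range((y0//st+1)*st,y1,st):cv2.putText(im,str(y),(0,(y-y0)*k+4),0,.35,(0,255,255),1);cv2.line(im,(24,(y-y0)*k),(30,(y-y0)*k),(0,255,255),1)
    cv2.imwrite(f'pics/{o}.png',im)
def load(f):
    d=np.load(f'pics/{f}.npz');return d['K'],d['W']
E
python3 - <<'E'
from h import *
for n in("scene","top"): snap(n,n+"1")
crop("top1","t_unit",20,150,220,310,4)
crop("top1","t_arm",290,190,410,300,6)
crop("scene1","s_unit",320,160,480,260,5)
crop("scene1","s_arm",180,200,270,270,8)
E
```

```text
(no output)
```

View pics/t_unit.png

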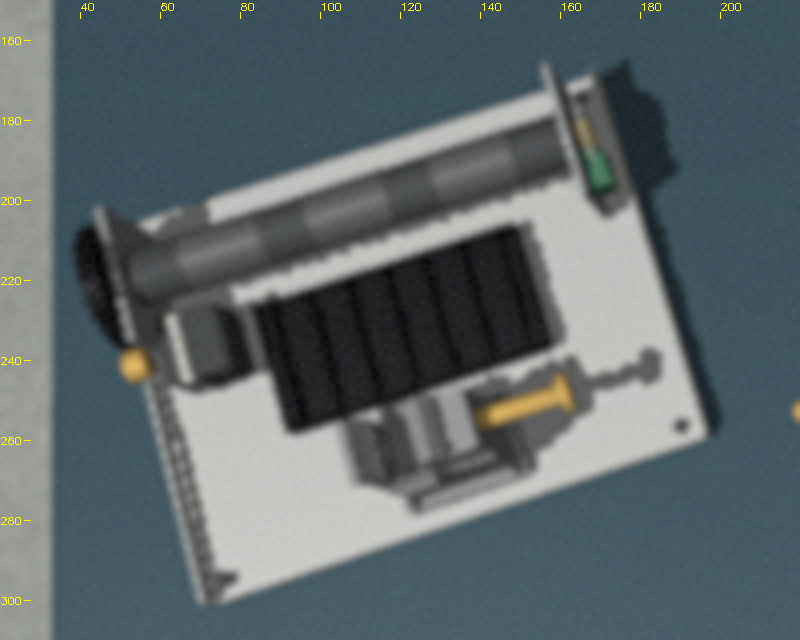

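View pics/t_arm.png

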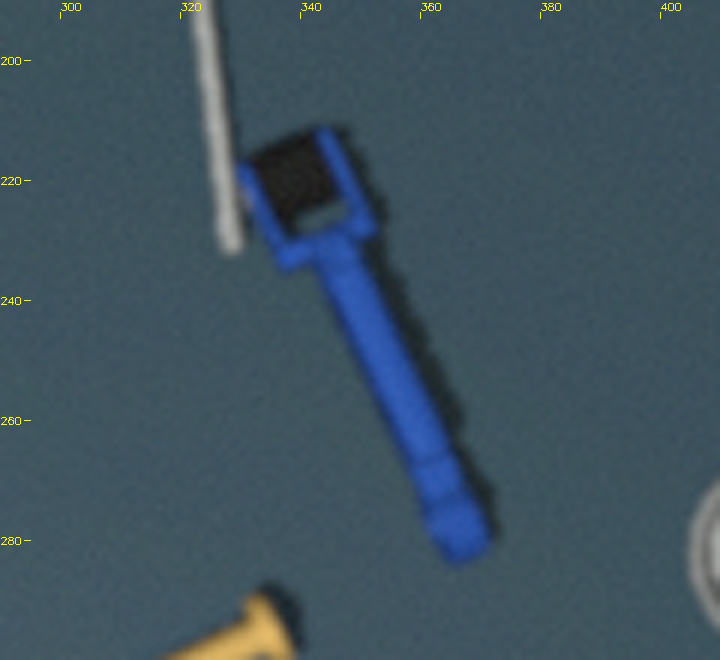

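View pics/s_unit.png

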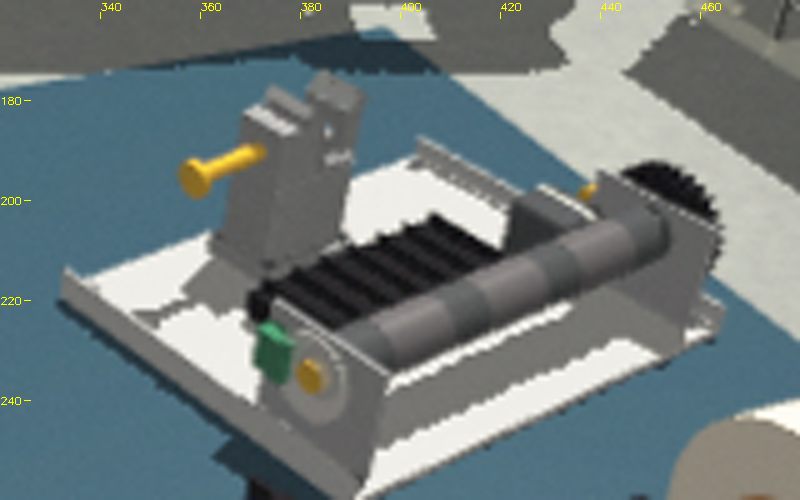

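View pics/s_arm.png

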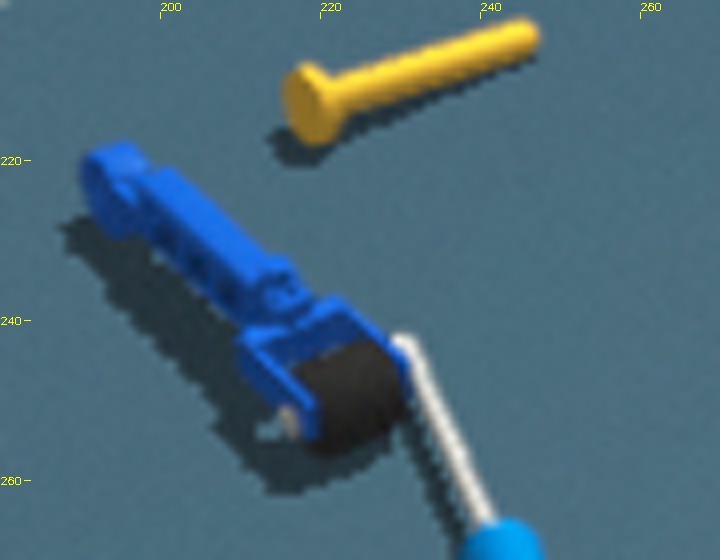

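```bash
cat > fit.py <<'E'
from h import *
from scipy.optimize import least_squares
T=load('top1');S=load('scene1')
def tf(p,P): 
    c,s=np.cos(p[2]),np.sin(p[2]);P=np.atleast_2d(P);return np.c_[p[0]+c*P[:,0]-s*P[:,1],p[1]+s*P[:,0]+c*P[:,1],P[:,2]]
def seg(im,C,p,a,b,col,k,x0,y0):
    q=proj(*C,tf(p,np.array([a,b])/1000.));q=((q-[x0,y0])*k+k/2).astype(int);cv2.line(im,tuple(map(int,q[0])),tuple(map(int,q[1])),col,1)
def box(x0,x1,y0,y1,z0,z1):
    v=[(x,y,z) for x in(x0,x1) for y in(y0,y1) for z in(z0,z1)];return [(v[i],v[j]) for i in range(8) for j in range(i) if sum(a!=b for a,b in zip(v[i],v[j]))==1]
def cyl(x,z,r,y0,y1,n=24):
    t=np.linspace(0,2*np.pi,n+1);o=[]
    for y in(y0,y1):o+=[((x+r*np.cos(a),y,z+r*np.sin(a)),(x+r*np.cos(b),y,z+r*np.sin(b))) for a,b in zip(t[:-1],t[1:])]
    return o
UNIT=[(box(-102.5,102.5,-132,132,0,4),(0,255,0)),(box(-80,-50,-37,-9,0,91),(0,0,255)),(box(-80,-50,9,19,0,91),(255,0,255)),(cyl(65,46,15,-115,115),(255,255,0)),(box(29,101,-115,115,0,66),(0,165,255))]
ARM=[(box(-43,41,-7,7,12,34),(0,255,0)),(cyl(-65,14,14,-7,7),(0,0,255)),(cyl(65,14,14,-13,13),(255,255,0)),(box(41,70,-17,17,5,20),(0,165,255))]
def draw(f,o,C,p,M,x0,y0,x1,y1,k):
    im=cv2.resize(cv2.imread(f'pics/{f}.png')[y0:y1,x0:x1],None,fx=k,fy=k,interpolation=cv2.INTER_CUBIC)
    for L,c in M:
        for a,b in L:seg(im,C,p,a,b,c,k,x0,y0)
    cv2.imwrite(f'pics/{o}.png',im)
E
python3 - <<'E'
from fit import *
# (cam, model mm, px)
U=[(T,(-102.5,-132,2),(196,259)),(T,(-102.5,132,2),(70,301)),(T,(101,-115,66),(156,167)),(T,(101,115,66),(45,203)),(S,(-102.5,-132,2),(332,217)),(S,(102.5,-132,2),(391,259)),(S,(101,-115,66),(397,234.5)),(S,(29,-115,66),(374,219.5))]
A=[(T,(-43,0,34),(361,267.5)),(T,(41,0,34),(346,231)),(T,(-79,0,14),(366.5,283.5)),(S,(-65,0,28),(194.5,219.5)),(S,(-43,0,34),(200,222.5))]
for n,L,p0 in(("U",U,[.6,.25,0]),("A",A,[.65,-.1,0])):
    f=lambda p:np.concatenate([proj(*C,tf(p,np.array(m)/1000.))[0]-np.array(px) for C,m,px in L])
    r=min((least_squares(f,[p0[0],p0[1],a],loss='soft_l1') for a in(-1,0,1,2)),key=lambda r:r.cost)
    print(n,r.x.round(4),f(r.x).reshape(-1,2).round(1).tolist());np.save(n,r.x)
u=np.load('U.npy');a=np.load('A.npy')
draw('top1','o1',T,u,UNIT,20,150,220,310,4);draw('scene1','o2',S,u,UNIT,320,160,480,260,5)
draw('top1','o3',T,a,ARM,290,190,410,300,6);draw('scene1','o4',S,a,ARM,180,200,270,270,8)
E
```

```text
U [0.5921 0.1727 0.2114] [[0.1, 3.0], [1.2, 0.6], [-0.5, -1.5], [-1.4, -3.7], [-0.6, -0.1], [-3.4, 0.9], [0.3, -0.2], [0.7, -0.8]]
A [ 0.5145 -0.3004  0.2648] [[0.4, -0.7], [-0.7, -2.7], [0.0, 0.8], [0.3, -1.8], [-1.3, -2.6]]
```

View pics/o1.png

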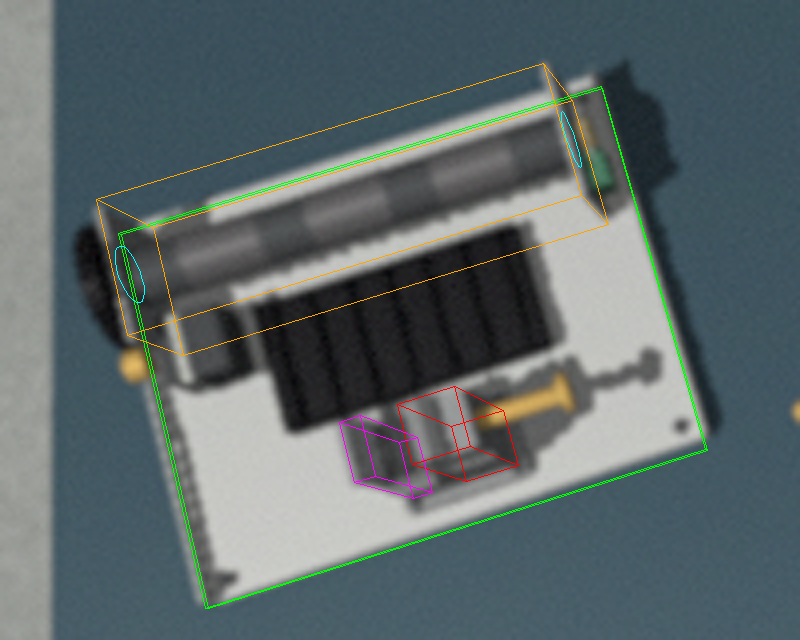

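View pics/o2.png

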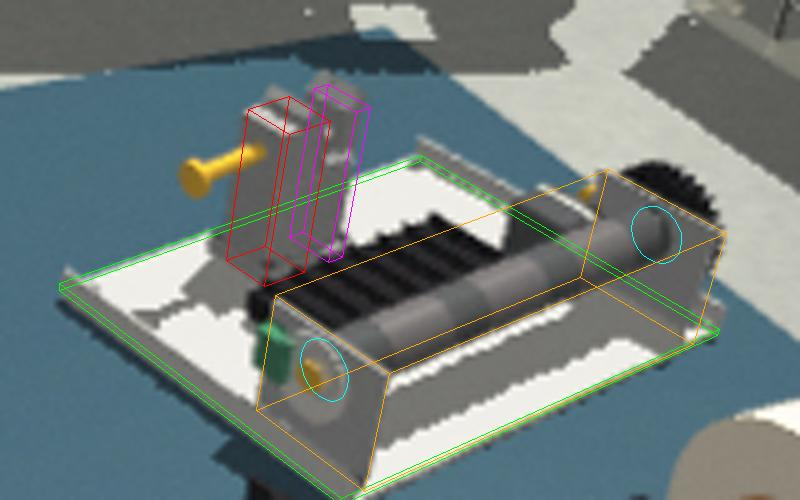

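View pics/o3.png

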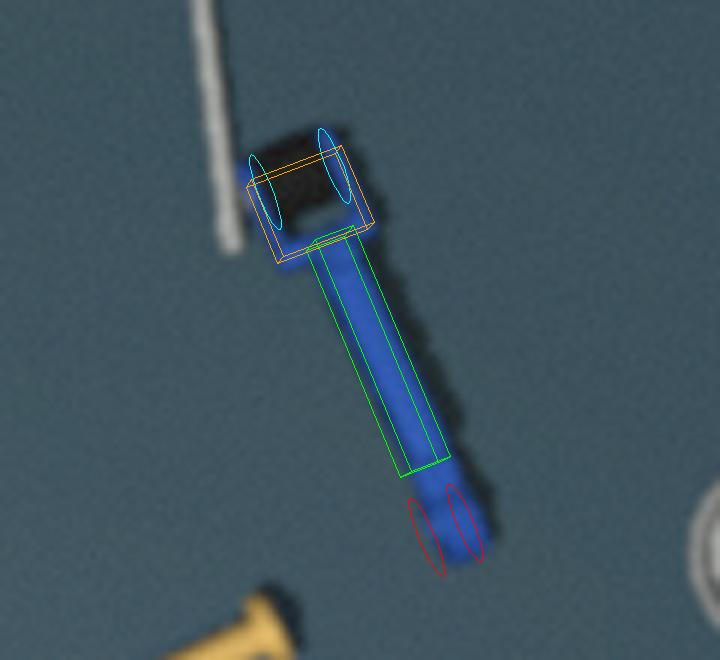

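View pics/o4.png

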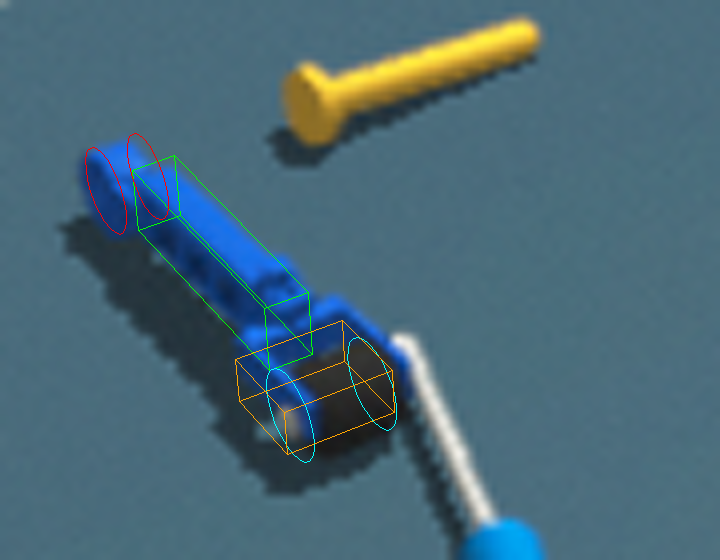

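```bash
python3 -m inch '[411,-477,30,0,0,0.483,1,411,-477,30,0,0,0.483,1,411,-477,30,0,0,0.483,1,411,-477,30,0,0,0.483,1,411,-477,30,0,0,0.483,1,411,-477,30,0,0,0.483,1,411,-477,30,0,0,0.483,1,411,-477,30,0,0,0.483,1]'
```

```text
time_s: 0.92
tcp_pos: [0.398, 0.3979, 0.2553]
orientation: [-0.331, 3.124, 0.0]
contact_force: [0.4, 1.0, 0.4]
opening: 0.0851
```

```bash
python3 -m inch '[194,-225,13,0,0,0,1,194,-225,13,0,0,0,1,194,-225,13,0,0,0,1,194,-225,13,0,0,0,1,194,-225,13,0,0,0,1,194,-225,13,0,0,0,1,194,-225,13,0,0,0,1,194,-225,13,0,0,0,1]'
python3 - <<'E'
from h import *
_,K,W,s=snap('wrist','w1');print(s['tcp_pos'],s['orientation'])
crop('w1','w1c',0,0,560,420,1)
E
```

```text
time_s: 1.58
tcp_pos: [0.5947, 0.1694, 0.2683]
orientation: [-0.322, 3.123, -0.004]
contact_force: [-0.7, -0.0, -0.4]
opening: 0.0849
[0.59469775 0.16942737 0.26826866] [-0.32217592  3.12288865 -0.00375361]
```

View pics/w1.png

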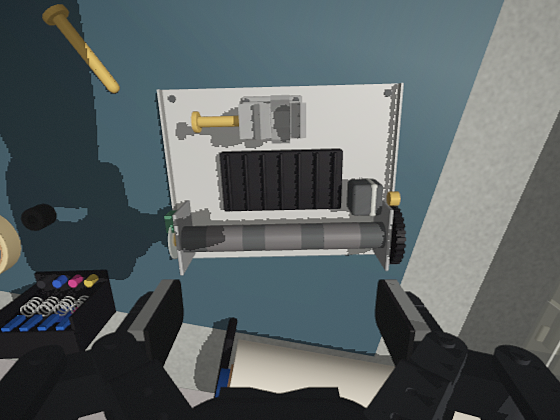

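The wrist view shows the whole unit: fork at (272,118), pin head at (196,121), roller at row 237.

Run:
```python
from fit import *
C=load('w1');u=np.load('U.npy')
crop('w1','w1a',150,75,320,185,5)
draw('w1','w1b',C,u,UNIT,150,70,420,280,3)
```

```text
(no output)
```

View pics/w1a.png

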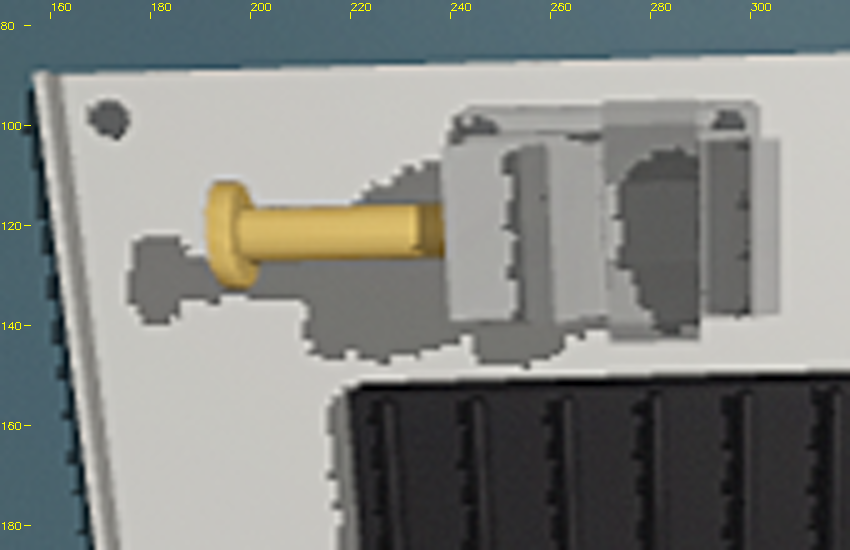

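View pics/w1b.png

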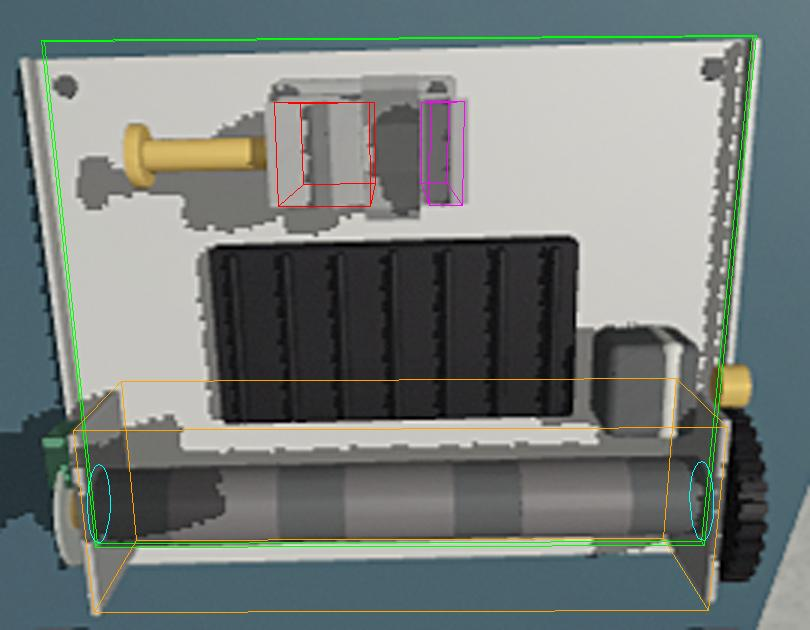

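Run:
```python
from fit import *
C=load('w1')
L=[((-102.5,-132,None),(157.3,90)),((-102.5,132,None),(402.3,82.7)),((101,-115,66),(182.3,274)),((101,115,66),(387,273)),((-80,-37,91),(239.5,103)),((-50,-37,91),(240,139)),((-80,19,91),(305.7,103)),((-50,19,91),(305.5,138))]
def f(p): return np.concatenate([proj(*C,tf(p,np.array([m[0],m[1],m[2] if m[2] is not None else p[3]*1000])/1000.))[0]-np.array(px) for m,px in L])
r=least_squares(f,[.592,.1727,.211,.005],loss='soft_l1',x_scale=[.01,.01,.01,.01]);print(r.x.round(4),f(r.x).reshape(-1,2).round(1).tolist());u=r.x[:3];np.save('U',u)
draw('w1','w1b',C,u,UNIT,150,70,420,280,3)
draw('scene1','o2',S,u,UNIT,320,160,480,260,5)
# pin head: edges rows; centre of head outer face at (193.5,120)?
for z in(.070,.073,.076):
  for px in((194,121.8),(200,121.8),(240,121.3)):
    P=atz(*C,px,z);d=P[:2]-u[:2];c,s=np.cos(u[2]),np.sin(u[2]);print(z,px,(1000*np.array([c*d[0]+s*d[1],-s*d[0]+c*d[1]])).round(1))
```

```text
[0.5923 0.1727 0.222  0.0115] [[2.7, -5.8], [0.7, -2.9], [-0.4, 0.9], [-0.5, -0.8], [0.4, 1.5], [1.7, 0.2], [-2.4, 0.4], [-2.4, 0.1]]
0.07 (194, 121.8) [-65.  -84.3]
0.07 (200, 121.8) [-64.9 -78.5]
0.07 (240, 121.3) [-64.8 -40.1]
0.073 (194, 121.8) [-65.2 -83.5]
0.073 (200, 121.8) [-65.1 -77.8]
0.073 (240, 121.3) [-64.9 -39.8]
0.076 (194, 121.8) [-65.3 -82.8]
0.076 (200, 121.8) [-65.2 -77.1]
0.076 (240, 121.3) [-65.  -39.4]
```

View pics/w1b.png

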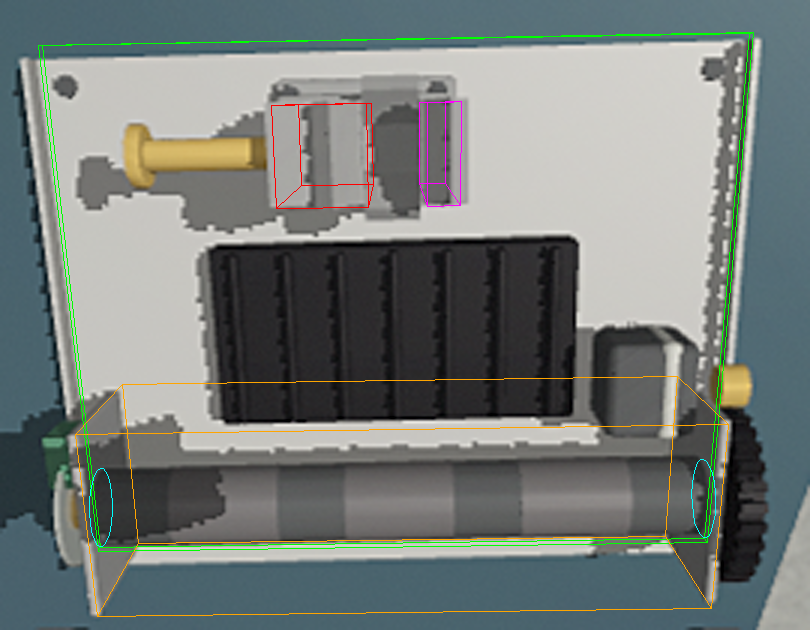

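View pics/o2.png

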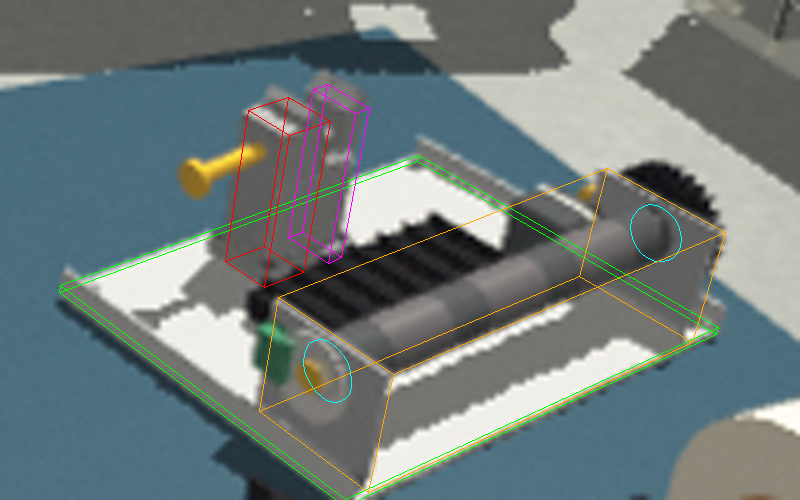

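```bash
python3 -m inch '[-47,-11,-108,0,0,0,1,-47,-11,-108,0,0,0,1,-47,-11,-108,0,0,0,1,-47,-11,-108,0,0,0,1,-47,-11,-108,0,0,0,1]'
python3 - <<'E'
from fit import *
_,K,W,s=snap('wrist','w2');print(s['tcp_pos'],s['orientation'],s['qd'].round(3))
u=np.load('U.npy');draw('w2','w2b',(K,W),u,UNIT,100,80,420,340,2)
E
```

```text
time_s: 2.05
tcp_pos: [0.5419, 0.1643, 0.1582]
orientation: [0.332, -3.119, -0.0]
contact_force: [0.3, 0.4, 0.6]
opening: 0.0856
[0.54189691 0.16432676 0.15821485] [ 3.32095519e-01 -3.11901664e+00 -4.19030178e-04] [-0.003 -0.026 -0.128  0.001 -0.012 -0.002]
```

View pics/w2.png

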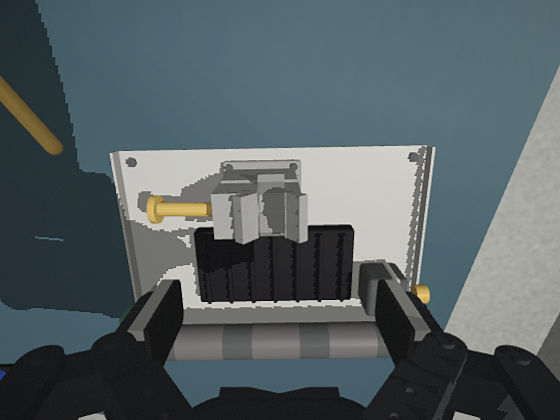

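View pics/w2b.png

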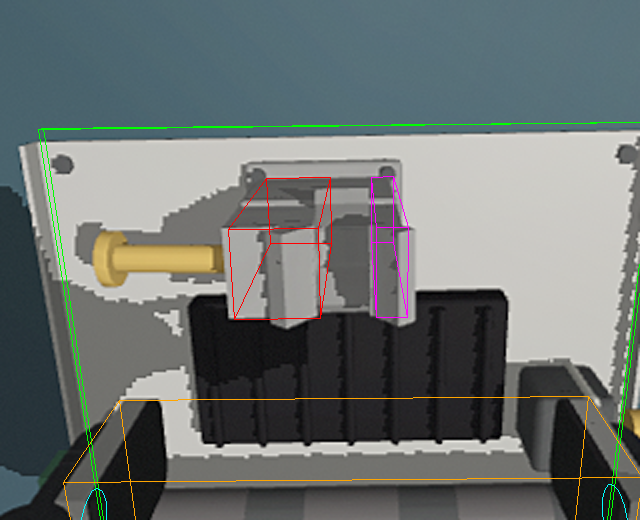

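```bash
python3 -m inch '[0,-20,40,0,0,0,1,-30,-462,90,0,0,0.11,1,-30,-462,90,0,0,0.11,1,-30,-462,90,0,0,0.11,1,-30,-462,90,0,0,0.11,1,-30,-462,90,0,0,0.11,1,-30,-462,90,0,0,0.11,1,-30,-462,90,0,0,0.11,1]';python3 -m inch '[-12,-170,5,0,0,0,1,-12,-170,5,0,0,0,1,-12,-170,5,0,0,0,1,-12,-170,5,0,0,0,1,-12,-170,5,0,0,0,1,-12,-170,5,0,0,0,1]'
python3 - <<'E'
from fit import *
_,K,W,s=snap('wrist','w3');print(s['tcp_pos'],s['orientation'],s['qd'].round(3))
a=np.load('A.npy');draw('w3','w3b',(K,W),a,ARM,100,40,400,300,2)
E
```

```text
time_s: 2.77
tcp_pos: [0.5271, -0.1463, 0.2373]
orientation: [-0.502, 3.093, -0.008]
contact_force: [0.8, -0.3, -0.2]
opening: 0.0854
time_s: 3.27
tcp_pos: [0.5143, -0.3174, 0.2411]
orientation: [-0.496, 3.097, -0.009]
contact_force: [0.3, 0.7, 0.1]
opening: 0.085
[ 0.51428189 -0.31741329  0.24111191] [-0.49603633  3.09716333 -0.00901025] [ 0.052 -0.022  0.055  0.016  0.009  0.01 ]
```

View pics/w3.png

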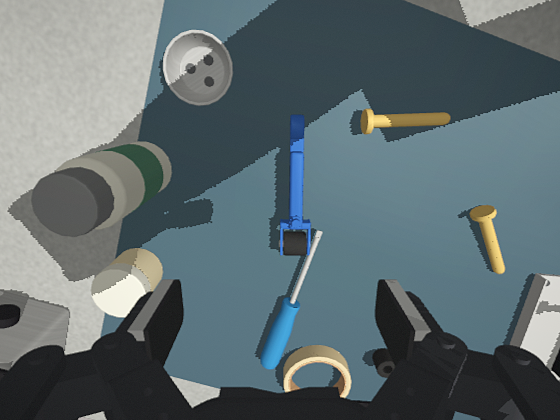

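View pics/w3b.png

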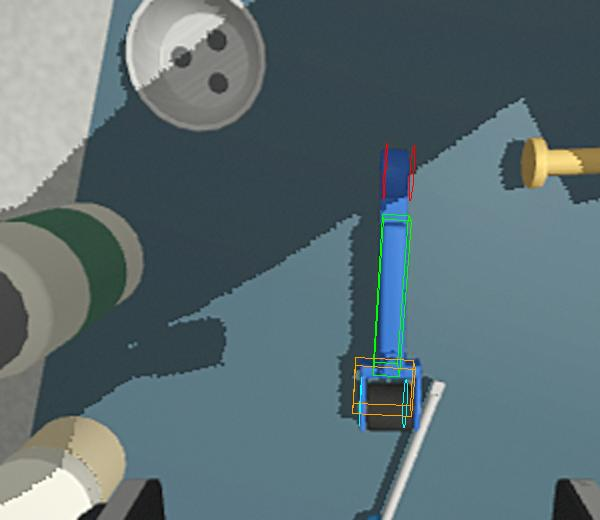

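Run:
```python
from fit import *
C=load('w3');crop('w3','w3c',210,100,340,270,5)
a=np.load('A.npy')
px=lambda x,y:np.array((x/2+100-.25,y/2+40-.25))
L=[((-43,0,34),px(395.5,217)),((-79,0,14),px(397,147)),((79,0,14),px(389.5,431)),((65,0,28),px(390,402)),((20,0,34),px(391.5,325))]
f=lambda p:np.concatenate([proj(*C,tf(p,np.array(m)/1000.))[0]-q for m,q in L])
r=least_squares(f,a,loss='soft_l1',f_scale=2);print(r.x.round(4),f(r.x).reshape(-1,2).round(1).tolist());np.save('A',r.x)
draw('w3','w3b',C,r.x,ARM,210,80,340,270,4)
draw('top1','o3',T,r.x,ARM,290,190,410,300,6)
```

```text
[ 0.5128 -0.2995  0.3065] [[0.3, -0.1], [-0.4, -2.9], [-0.5, -4.4], [0.0, 3.9], [0.6, 5.7]]
```

View pics/w3b.png

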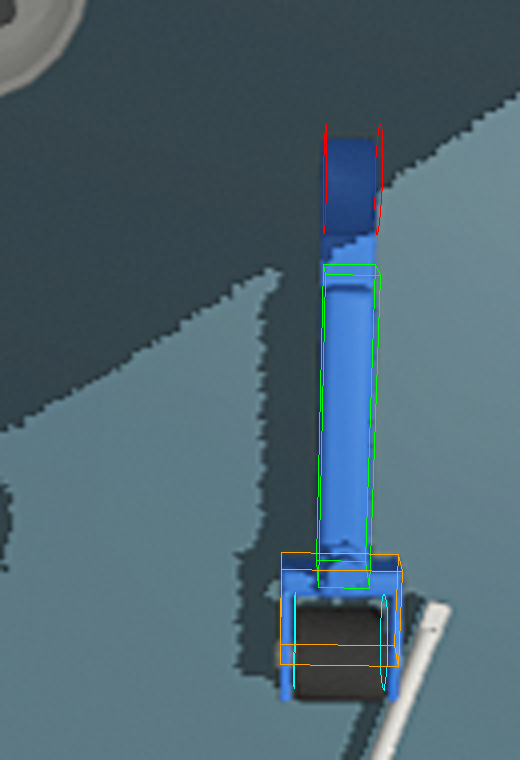

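View pics/o3.png

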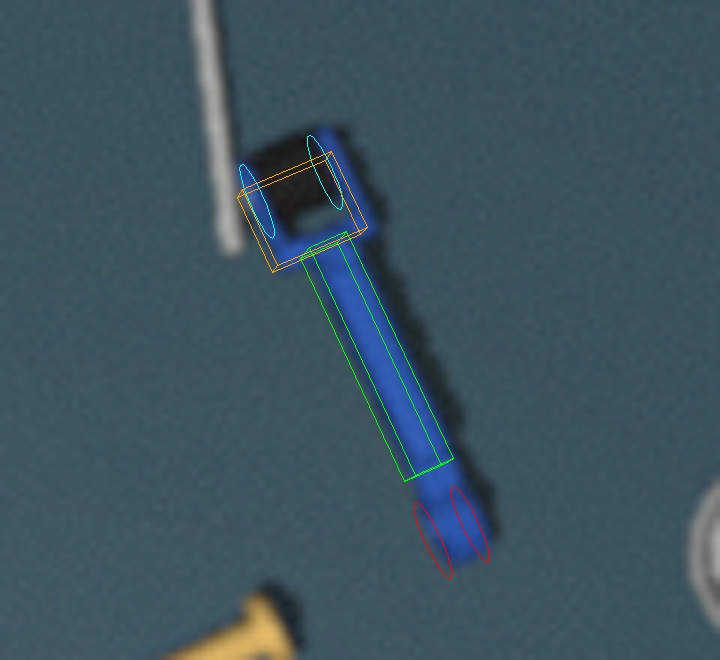

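```bash
python3 -m inch '[2,19,-141,0,0,-0.015,1,2,19,-141,0,0,-0.015,1,2,19,-141,0,0,-0.015,1,2,19,-141,0,0,-0.015,1,2,19,-141,0,0,-0.015,1,2,19,-141,0,0,-0.015,1]'
python3 - <<'E'
from fit import *
_,K,W,s=snap('wrist','w4');print(s['tcp_pos'],s['orientation'],s['qd'].round(3))
a=np.array([.5159,-.2985,.3065]);np.save('A',a);draw('w4','w4b',(K,W),a,ARM,140,80,420,300,2)
E
```

```text
time_s: 3.82
tcp_pos: [0.5156, -0.2932, 0.0964]
orientation: [-0.483, 3.104, 0.0]
contact_force: [0.5, -0.9, 0.0]
opening: 0.0852
[ 0.51564177 -0.29317136  0.09637844] [-4.82882993e-01  3.10399034e+00  2.17175330e-05] [-0.013 -0.036 -0.056 -0.002 -0.005 -0.002]
```

View pics/w4.png

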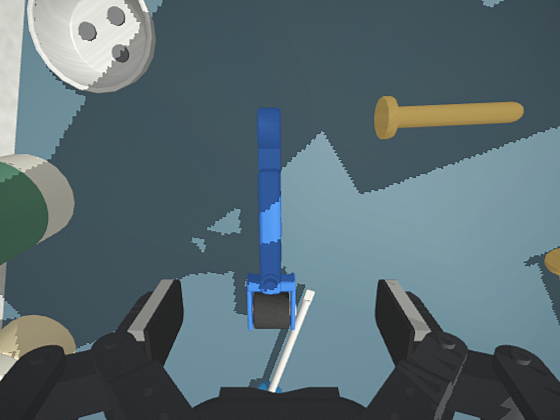

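View pics/w4b.png

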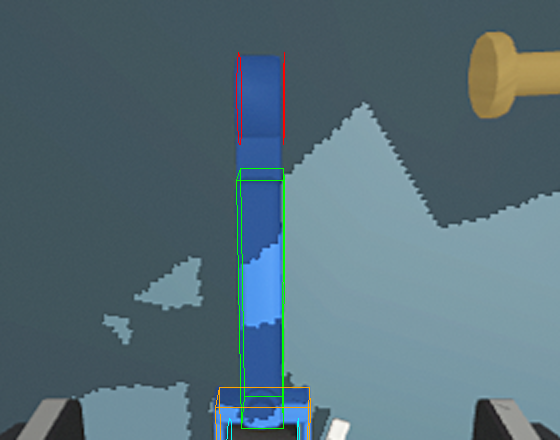

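```bash
python3 -c "
from h import *
s=ctrl.sense();print(s['time_s'],s['tcp_pos'],s['orientation'],s['qd'].round(3))"
```

```text
3.8667 [ 0.51659491 -0.29448044  0.09825262] [-0.48161955  3.10165229 -0.00461052] [-0.013 -0.023 -0.029  0.001 -0.005 -0.003]
```

```bash
python3 -m inch '[0,-3,-30,0,0,0,1,0,-3,-55,0,0,0,1,0,-3,-55,0,0,0,1,0,-3,-55,0,0,0,1]'
```

```text
time_s: 4.2
tcp_pos: [0.5155, -0.2979, 0.0424]
orientation: [-0.48, 3.104, -0.002]
contact_force: [-0.5, 0.6, 0.4]
opening: 0.0853
```

```bash
python3 -m inch '[0,-1,-20,0,0,0,1,0,-1,-29,0,0,0,1,0,-1,-29,0,0,0,-0.3,0,-1,-29,0,0,0,-1,0,-1,-29,0,0,0,-1,0,-1,-29,0,0,0,-1,0,-1,-29,0,0,0,-1,0,-1,-29,0,0,0,-1]' 80
```

```text
time_s: 4.87
tcp_pos: [0.515, -0.2989, 0.0126]
orientation: [-0.479, 3.104, -0.001]
contact_force: [-2.9, 3.7, 15.7]
opening: 0.0126
```

```bash
python3 -m inch '[0,0,1,0,0,0,-1,0,0,2,0,0,0,-1,0,0,2,0,0,0,-1]'; python3 -m inch '[0,0,20,0,0,0,-1,0,0,40,0,0,0,-1,0,0,60,0,0,0,-1,0,0,60,0,0,0,-1]';python3 - <<'E'
from h import *
snap('wrist','w5');snap('scene','s5');crop('s5','s5c',150,160,310,280,5)
E
```

```text
time_s: 5.12
tcp_pos: [0.5144, -0.2984, 0.0135]
orientation: [0.479, -3.104, -0.001]
contact_force: [-0.3, -0.3, -1.0]
opening: 0.0127
time_s: 5.45
tcp_pos: [0.5169, -0.3004, 0.0779]
orientation: [-0.478, 3.1, -0.009]
contact_force: [1.8, -1.1, -1.6]
opening: 0.0131
```

View pics/w5.png

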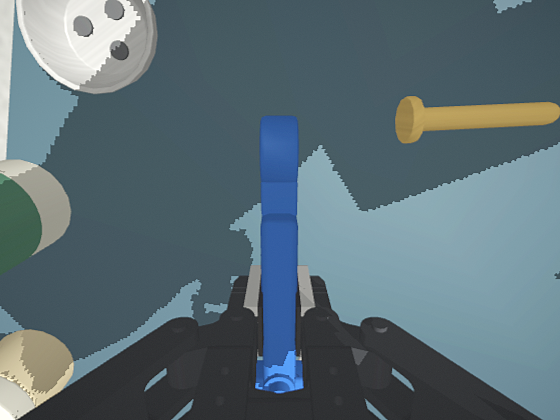

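View pics/s5c.png

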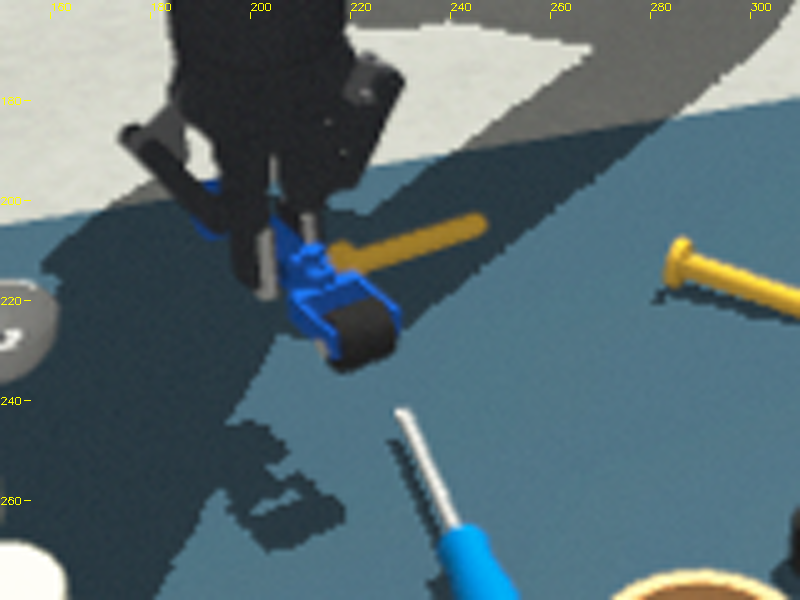

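```bash
cat > held.py <<'E'
from fit import *
def heldT(dx,z0,pitch=0):  # arm pose in tool: TCP at arm x=dx, z=z0
    M=np.eye(4);M[:3,:3]=np.diag([-1,1,-1])@R.from_rotvec([0,pitch,0]).as_matrix();M[:3,3]=M[:3,:3]@-np.array([dx,0,z0]);return M
def drawheld(f,o,C,A,Mod,x0,y0,x1,y1,k):
    im=cv2.resize(cv2.imread(f'pics/{f}.png')[y0:y1,x0:x1],None,fx=k,fy=k,interpolation=cv2.INTER_CUBIC)
    for L,c in Mod:
        for a,b in L:
            P=np.array([a,b])/1000.;q=(proj(*C,P@A[:3,:3].T+A[:3,3])-[x0,y0])*k+k/2
            cv2.line(im,tuple(map(int,q[0])),tuple(map(int,q[1])),c,1)
    cv2.imwrite(f'pics/{o}.png',im)
def toolT(c): # wrist cam in tool frame
    return np.linalg.inv(c['tool_from_camera'])
E
python3 - <<'E'
from held import *
c=ctrl.capture('wrist');K,_=cam(c,ctrl.sense());np.savez('tc',K=K,W=toolT(c))
im=cv2.imwrite('pics/w6.png',c['color'])
drawheld('w6','w6b',(K,toolT(c)),heldT(-.001,.0126),ARM[:2],220,90,340,300,4)
E
```

```text
(no output)
```

View pics/w6b.png

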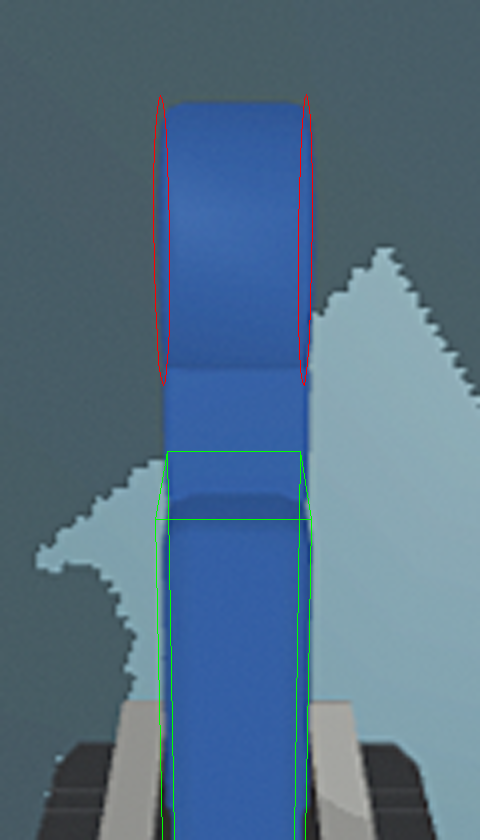

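```bash
python3 -m inch '[0,0,35,0,0,0,-1,20,60,75,0,0,-0.02,-1,35,100,92,0,0,-0.081,-1,40,141,92,0,0,-0.081,-1,45,182,92,0,0,-0.081,-1,50,223,92,0,0,-0.081,-1,55,264,92,0,0,-0.081,-1,60,304,92,0,0,-0.081,-1]'
```

```text
time_s: 6.27
tcp_pos: [0.5696, -0.0233, 0.1634]
orientation: [0.352, -3.119, -0.002]
contact_force: [0.8, -1.9, -1.3]
opening: 0.0127
```

```bash
python3 -c "
from h import *
s=ctrl.sense();print(s['tcp_pos'],s['orientation'],s['contact_force'])"
```

```text
[ 0.56957626 -0.02333786  0.1633703 ] [ 3.52124464e-01 -3.11874711e+00 -1.68982802e-03] [ 0.80293075 -1.94582095 -1.2701214 ]
```

```bash
python3 -m inch '[4,41,0,0,0,0,-1,8,82,0,0,0,0,-1,12,123,0,0,0,0,-1,15,150,0,0,0,0,-1,15,168,0,0,0,0,-1,15,168,0,0,0,0,-1,15,168,0,0,0,0,-1]'
python3 - <<'E'
from held import *
_,K,W,s=snap('wrist','w7');snap('scene','s7');print(s['tcp_pos'],s['orientation'],s['qd'].round(3))
u=np.load('U.npy');u[2]=.225;np.save('U',u)
draw('w7','w7b',(K,W),u,UNIT[1:3],180,60,380,260,4)
crop('s7','s7c',320,130,480,250,5)
E
```

```text
time_s: 6.85
tcp_pos: [0.5844, 0.1432, 0.163]
orientation: [0.356, -3.117, 0.0]
contact_force: [0.4, -0.1, -1.6]
opening: 0.0128
[0.58440366 0.14322273 0.16301128] [ 3.56051503e-01 -3.11732927e+00  4.73731210e-04] [-0.037 -0.012  0.002 -0.007  0.003 -0.003]
```

View pics/w7b.png

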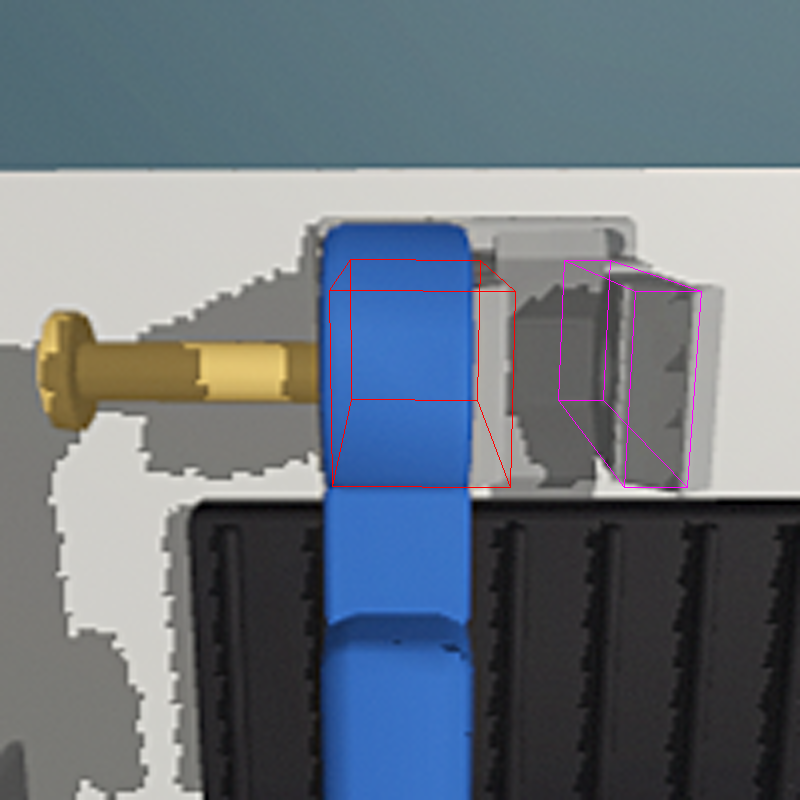

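View pics/s7c.png

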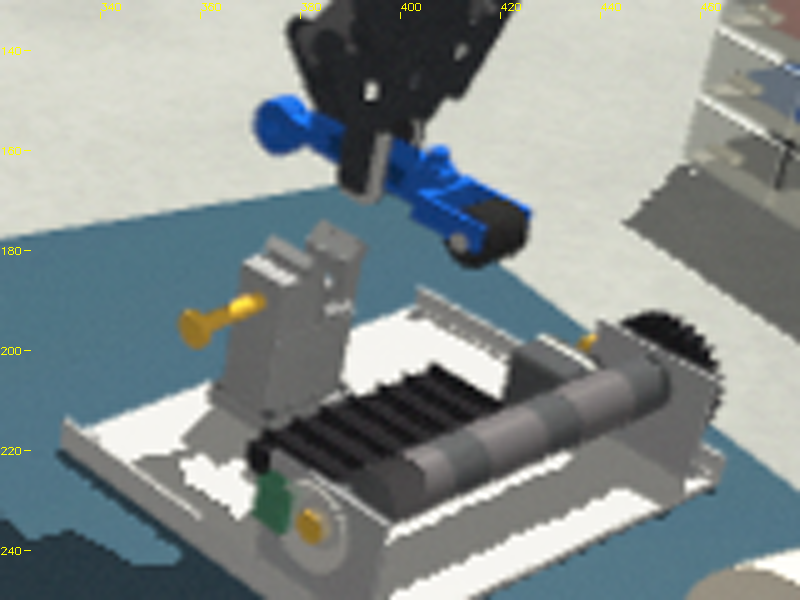

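```bash
python3 -m inch '[6,29,-8,0,0,0.005,-1,6,29,-8,0,0,0.005,-1,6,29,-8,0,0,0.005,-1,6,29,-8,0,0,0.005,-1]'
python3 - <<'E'
from held import *
_,K,W,s=snap('wrist','w8');print(s['tcp_pos'],s['orientation'],s['qd'].round(3))
u=np.load('U.npy')
draw('w8','w8b',(K,W),u,UNIT[1:3]+[(cyl(-65,75,14,-7,7),(255,255,0))],180,60,380,260,4)
E
```

```text
time_s: 7.28
tcp_pos: [0.5916, 0.1703, 0.157]
orientation: [0.359, -3.12, 0.001]
contact_force: [0.1, -0.5, -2.3]
opening: 0.0129
[0.59155107 0.17025433 0.15696152] [ 3.59050614e-01 -3.12000984e+00  8.51611503e-04] [-0.004 -0.01  -0.003 -0.    -0.002  0.002]
```

View pics/w8b.png

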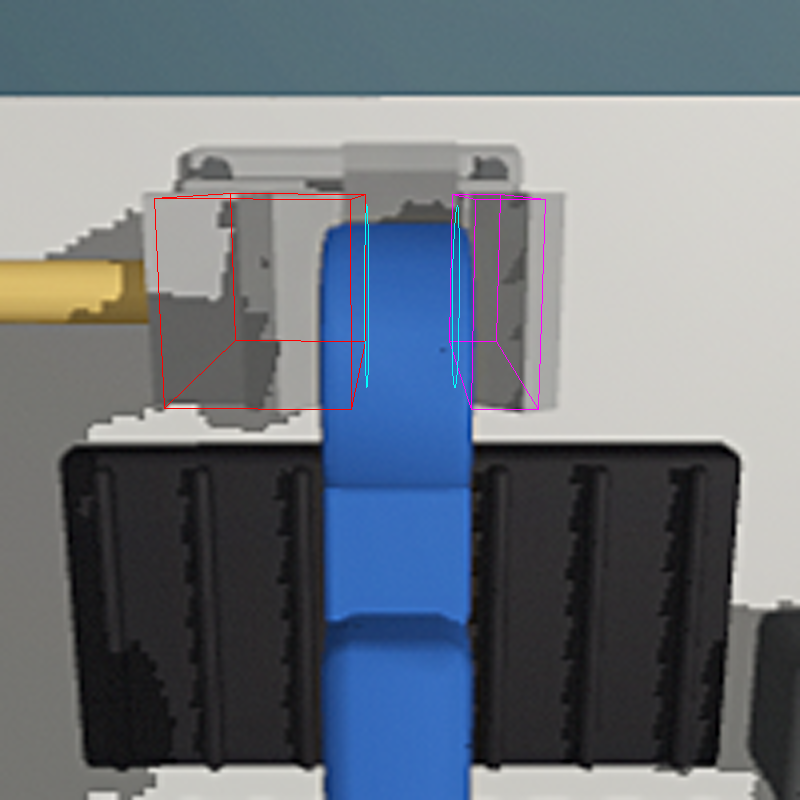

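Run:
```python
from held import *
crop('w2','w2d',195,150,320,250,6)
u=np.load('U.npy');C=load('w2')
# test lips: inner edge y=±9 z91?, outer edge z101
M=UNIT[1:3]+[(cyl(-65,75,14,-7,7),(255,255,0))]
draw('w2','w2e',C,u,M,195,150,320,250,6)
```

```text
(no output)
```

View pics/w2d.png

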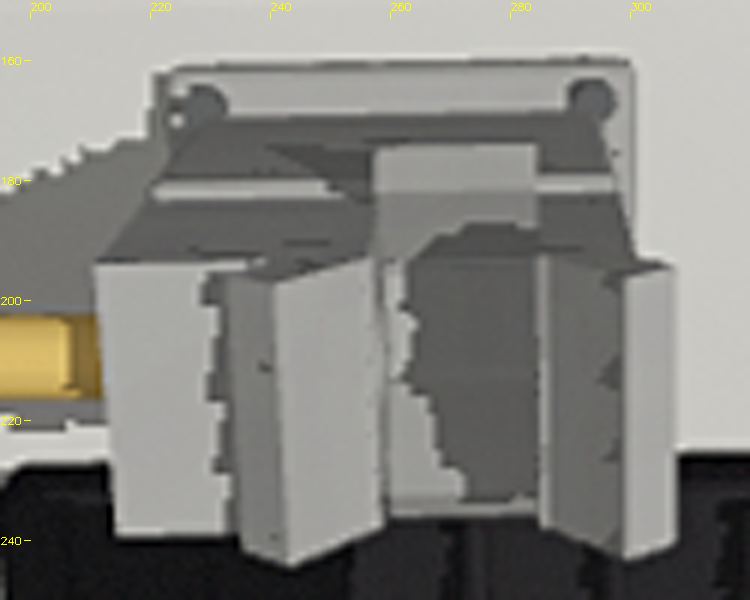

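View pics/w2e.png

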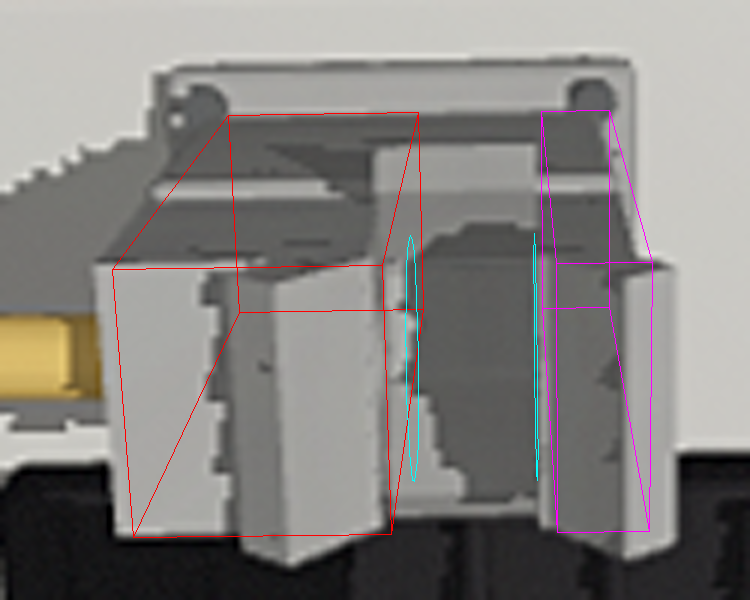

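```bash
python3 -m inch '[0,2,-15,0,0,0,-1,0,2,-30,0,0,0,-1,0,2,-42,0,0,0,-1,0,2,-42,0,0,0,-1,0,2,-42,0,0,0,-1]'
python3 - <<'E'
from held import *
_,K,W,s=snap('wrist','w9');print(s['tcp_pos'],s['orientation'],s['qd'].round(3))
u=np.load('U.npy')
draw('w9','w9b',(K,W),u,UNIT[1:3]+[(cyl(-65,75,14,-7,7),(255,255,0))],180,60,380,260,4)
E
```

```text
time_s: 7.75
tcp_pos: [0.5911, 0.1728, 0.1146]
orientation: [0.359, -3.119, 0.0]
contact_force: [0.6, 0.2, -1.8]
opening: 0.0124
[0.59107888 0.17280952 0.11456344] [ 3.59333157e-01 -3.11884216e+00  1.97540196e-04] [ 0.005 -0.019 -0.031  0.002 -0.004  0.   ]
```

View pics/w9b.png

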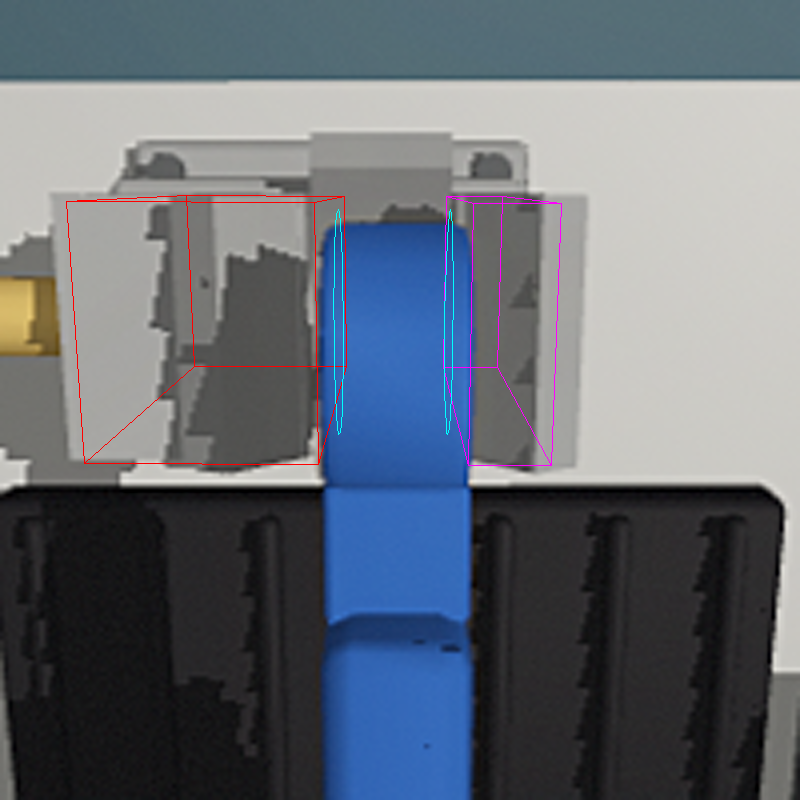

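Run:
```python
from held import *
crop('w9','w9c',190,85,330,185,6)
```

```text
(no output)
```

View pics/w9c.png

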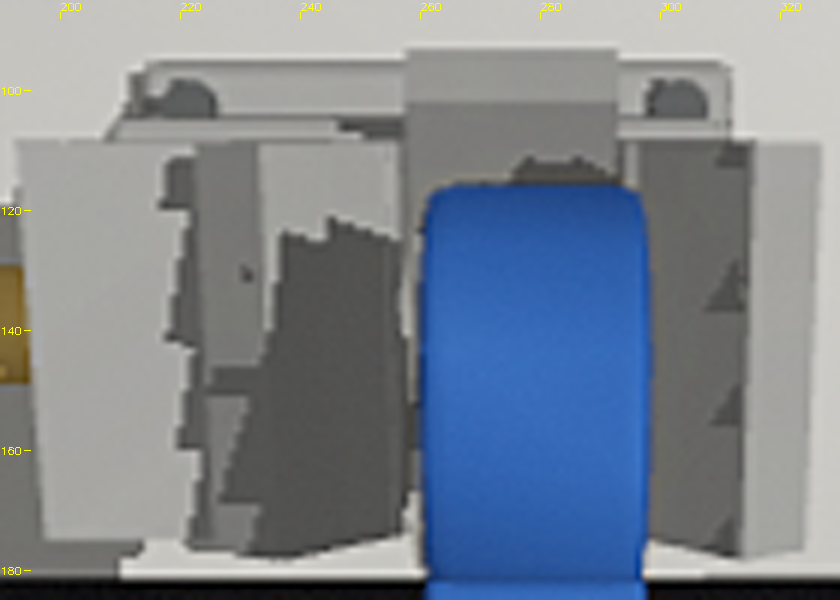

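```bash
python3 -m inch '[0,-1,-5,0,0,0,-1,0,-1,-15,0,0,0,-1,0,-1,-25,0,0,0,-1,0,-1,-30,0,0,0,-1,0,-1,-30,0,0,0,-1,0,-1,-30,0,0,0,-1]'
```

```text
time_s: 8.3
tcp_pos: [0.5911, 0.1725, 0.0844]
orientation: [0.361, -3.119, 0.0]
contact_force: [0.1, -0.5, -1.6]
opening: 0.0127
```

```bash
python3 -m inch '[0,0,-4,0,0,0,-1,0,0,-7,0,0,0,-1,0,0,-9,0,0,0,-1,0,0,-9,0,0,0,-1,0,0,-9,0,0,0,-1]'
python3 - <<'E'
from held import *
_,K,W,s=snap('wrist','w10');snap('scene','s10');print(s['tcp_pos'],s['contact_force'],s['moment'])
crop('w10','w10c',180,60,380,210,4);crop('s10','s10c',320,140,480,250,5)
E
```

```text
time_s: 8.72
tcp_pos: [0.5916, 0.1725, 0.0763]
orientation: [0.361, -3.121, 0.0]
contact_force: [-0.4, -0.9, -1.7]
opening: 0.0128
[0.59158828 0.17250387 0.07629629] [-0.35486812 -0.93922321 -1.69638391] [ 0.00612164  0.02675206 -0.02684738]
```

View pics/w10c.png

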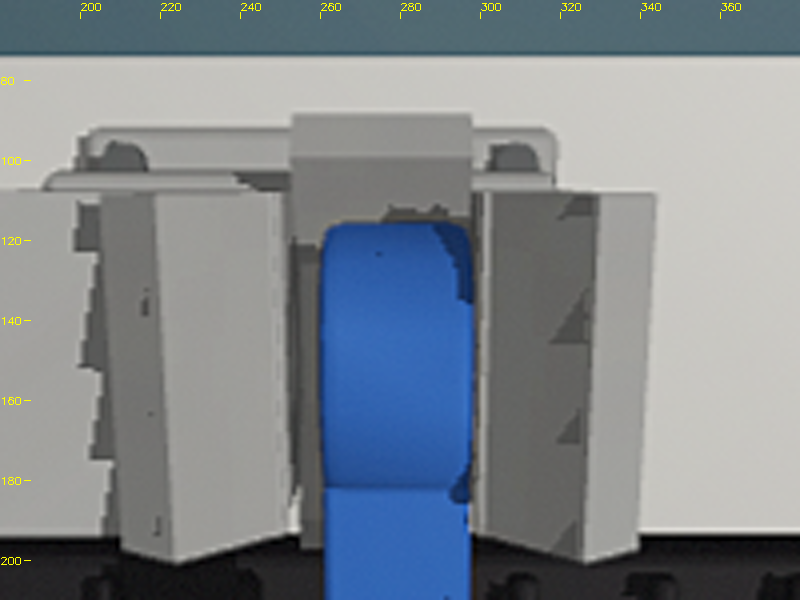

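View pics/s10c.png

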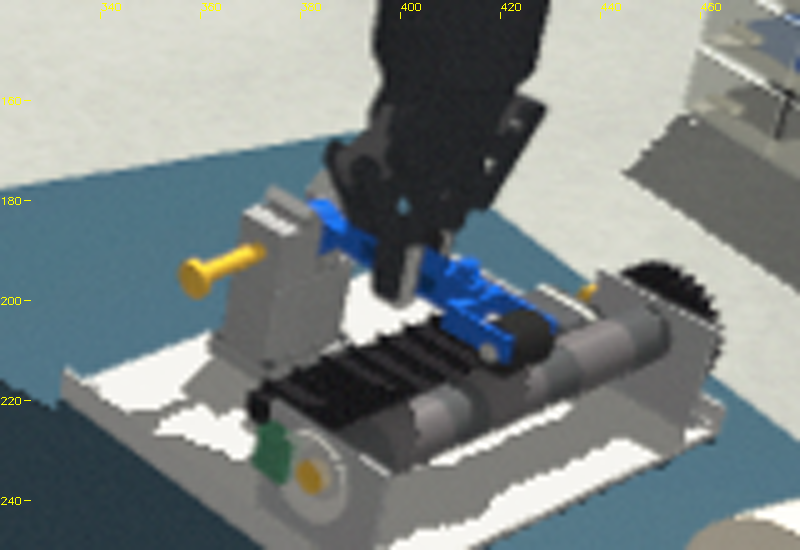

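```bash
python3 -m inch '[0,-1.3,-1,0,0,0,-1,0,-1.3,-2,0,0,0,-1,0,-1.3,-3,0,0,0,-1,0,-1.3,-3,0,0,0,-1]';python3 -m inch '[0,0,-0.5,0,0,0,-1,0,0,-1,0,0,0,-1,0,0,-1,0,0,0,-1]'
python3 - <<'E'
from held import *
_,K,W,s=snap('wrist','w11');snap('scene','s11');print(s['tcp_pos'],s['contact_force'],s['moment'])
crop('w11','w11c',180,60,380,210,4);crop('s11','s11c',360,170,460,240,8)
E
```

```text
time_s: 9.15
tcp_pos: [0.5917, 0.1711, 0.0738]
orientation: [0.361, -3.121, 0.0]
contact_force: [-0.5, -0.2, 1.1]
opening: 0.0131
time_s: 9.4
tcp_pos: [0.5918, 0.1711, 0.0738]
orientation: [0.361, -3.12, 0.001]
contact_force: [-3.8, -1.1, 6.4]
opening: 0.0127
[0.59175513 0.17109479 0.07375442] [-3.81892223 -1.05277151  6.43801324] [-0.21772928  0.66919607 -0.03888697]
```

View pics/w11c.png

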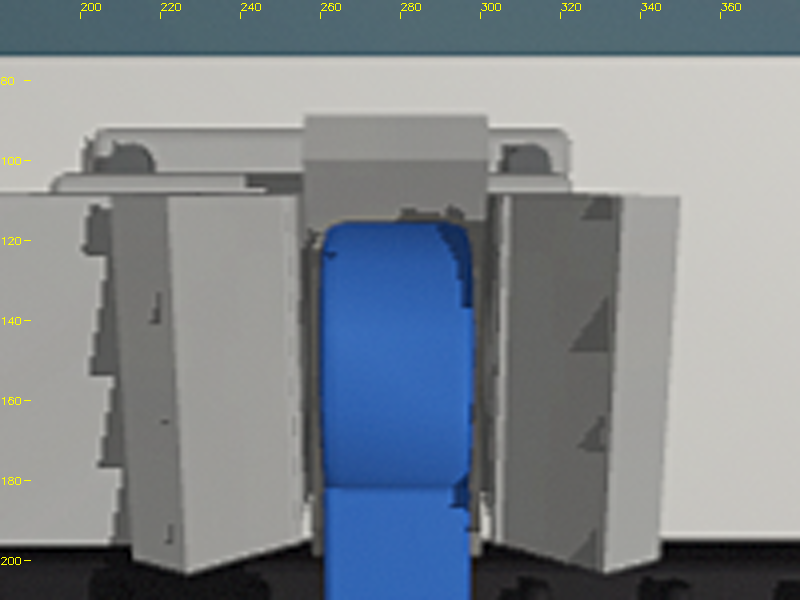

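View pics/s11c.png

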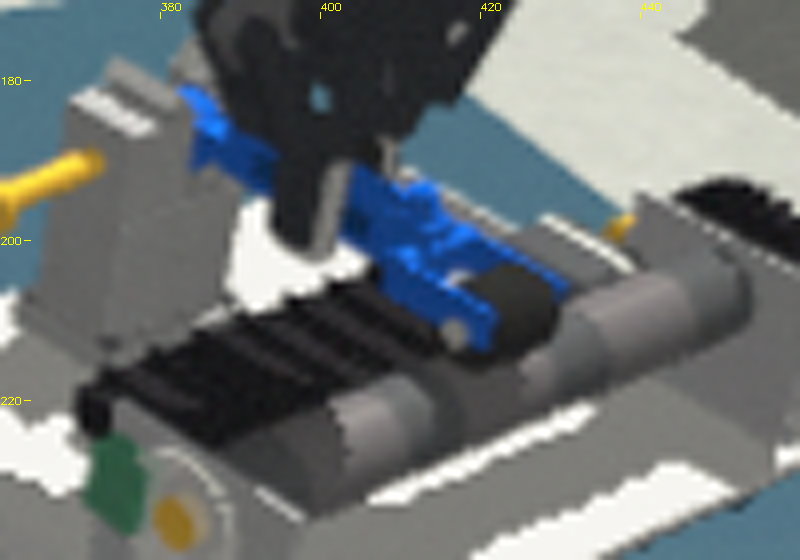

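```bash
python3 -m inch '[-0.7,-0.2,0,0,0,0,-1,-0.7,-0.2,0,0,0,0,-1,-0.7,-0.2,0,0,0,0,-0.8,-0.7,-0.2,0,0,0,0,-0.6,-0.7,-0.2,0,0,0,0,-0.5,-0.7,-0.2,0,0,0,0,-0.4,-0.7,-0.2,0,0,0,0,-0.4]' 20
python3 - <<'E'
from held import *
_,K,W,s=snap('wrist','w12');snap('scene','s12');print(s['tcp_pos'],s['contact_force'],s['opening'])
crop('w12','w12c',180,60,380,310,3);crop('s12','s12c',360,170,460,240,8)
E
```

```text
time_s: 10.08
tcp_pos: [0.5908, 0.171, 0.0719]
orientation: [0.361, -3.121, -0.0]
contact_force: [0.4, -0.2, -0.7]
opening: 0.0258
[0.59079919 0.1710122  0.07191963] [ 0.35310661 -0.24041035 -0.65541631] 0.025807230683973555
```

View pics/w12c.png

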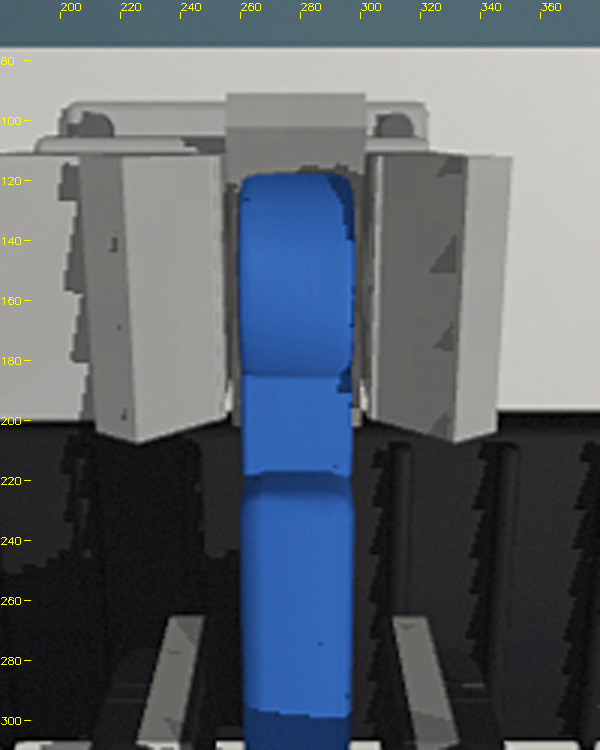

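View pics/s12c.png

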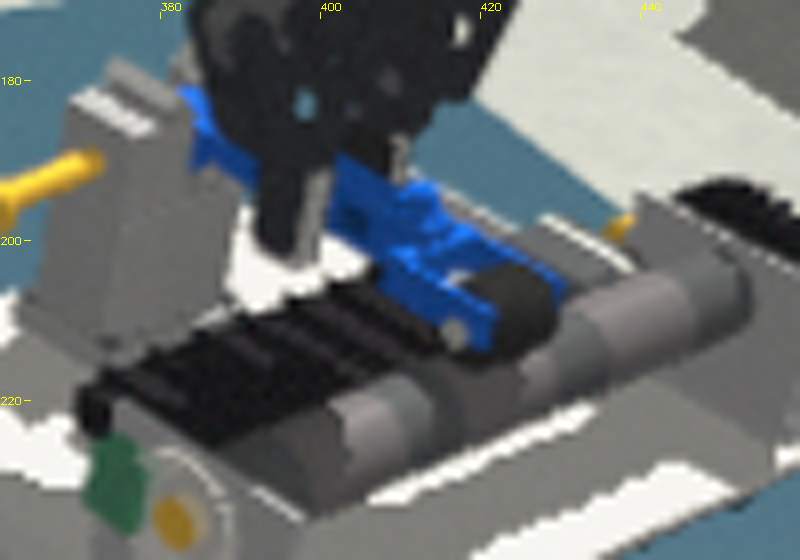

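```bash
python3 -m inch '[0,0,10,0,0,0,-0.4,0,0,40,0,0,0,-0.4,0,0,80,0,0,0,-0.4,-10,-35,98,0,0,-0.12,-1,-20,-70,98,0,0,-0.24,-1,-36,-105,98,0,0,-0.36,-1,-36,-126,98,0,0,-0.48,-1,-36,-126,98,0,0,-0.6,-1]'; python3 -m inch '[0,0,0,0,0,-0.97,-1,0,0,0,0,0,-0.97,-1,0,0,0,0,0,-0.97,-1,0,0,0,0,0,-0.97,-1,0,0,0,0,0,-0.97,-1,0,0,0,0,0,-0.97,-1,0,0,0,0,0,-0.97,-1,0,0,0,0,0,-0.97,-1]'
python3 - <<'E'
from held import *
_,K,W,s=snap('wrist','w13');snap('scene','s13');print(s['tcp_pos'],s['orientation'],s['joint_positions'],s['qd'].round(3))
crop('s13','s13c',320,140,480,250,5)
E
```

```text
time_s: 10.85
tcp_pos: [0.5546, 0.0416, 0.1716]
orientation: [0.592, 3.084, -0.002]
contact_force: [0.2, 0.7, -0.1]
opening: 0.0
time_s: 11.52
tcp_pos: [0.5551, 0.045, 0.1712]
orientation: [1.957, 2.456, 0.001]
contact_force: [0.3, 0.6, 0.5]
opening: 0.0
[0.55514948 0.04497027 0.17124886] [1.95727176e+00 2.45635973e+00 8.06492377e-04] [-1.01337188e-01  9.41044563e-02  1.92911016e+00  2.82993976e-06
  1.11743247e+00 -3.26539327e-01] [-1.000e-03  2.000e-03 -2.000e-03 -1.000e-03 -2.000e-03  1.096e+00]
```

View pics/w13.png

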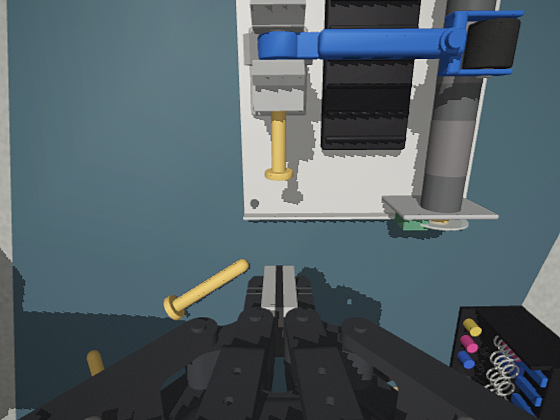

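View pics/s13c.png

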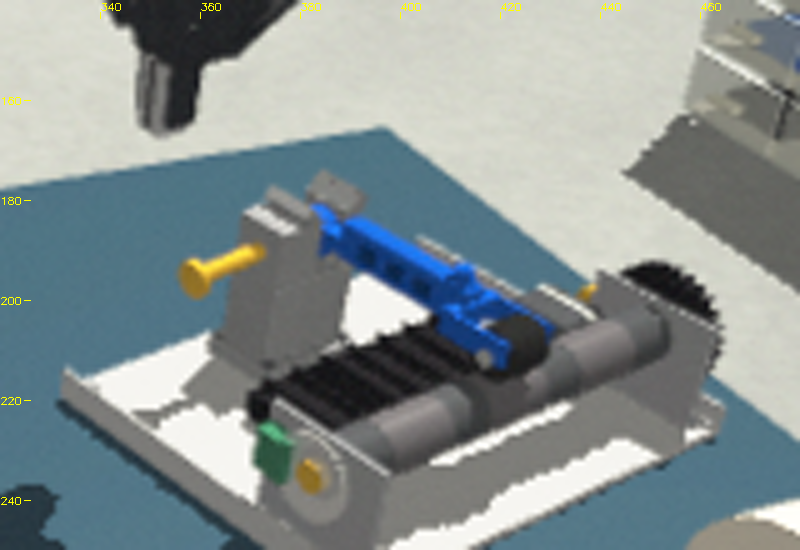

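```bash
python3 -m inch '[0,0,-40,0,0,0,-1,0,0,-80,0,0,0,-1,0,0,-98,0,0,0,-1,0,0,-98,0,0,0,-1,0,0,-98,0,0,0,-1,0,0,-98,0,0,0,-1]'
python3 - <<'E'
from held import *
_,K,W,s=snap('wrist','w14');snap('scene','s14');print(s['tcp_pos'],s['orientation'],s['contact_force'])
u=np.array([.5924,.1714,.225]);np.save('U',u)
draw('w14','w14b',(K,W),u,UNIT[1:3]+[(cyl(-65,75,10,-83,-78),(255,255,0)),(cyl(-65,75,14,-7,7),(255,255,0))],150,0,400,290,2)
crop('s14','s14c',320,140,480,250,5)
E
```

```text
time_s: 12.12
tcp_pos: [0.5565, 0.0449, 0.0744]
orientation: [1.948, 2.461, 0.003]
contact_force: [-0.0, -0.7, -0.2]
opening: 0.0001
[0.55651664 0.04485996 0.07444151] [1.94757842 2.46147017 0.00286802] [-0.01222392 -0.7344641  -0.21735434]
```

View pics/w14b.png

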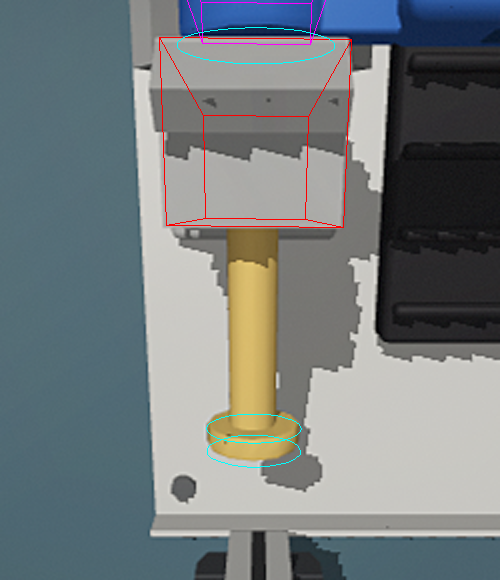

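View pics/s14c.png

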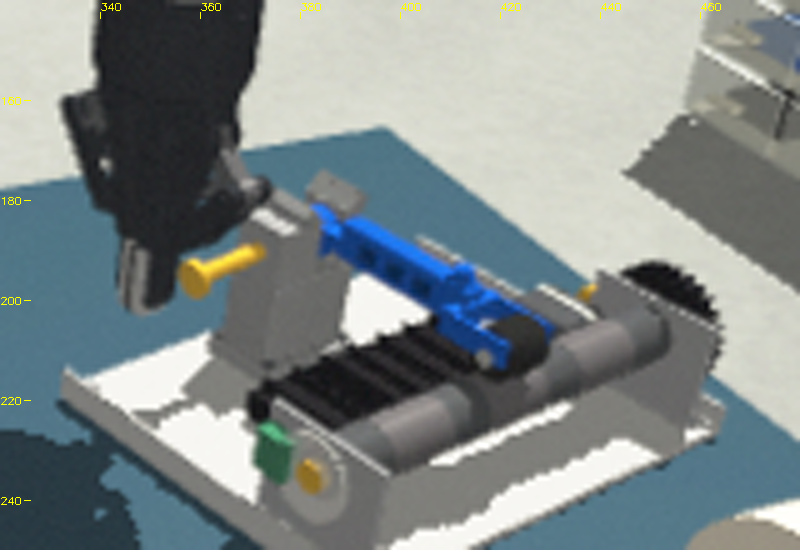

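```bash
python3 -m inch '[-2,8,0,0,0,0,-1,-4,16,0,0,0,0,-1,-5,22,0,0,0,0,-1,-6,26,0,0,0,0,-1,-6,26,0,0,0,0,-1,-6,26,0,0,0,0,-1]'
python3 -m inch '[-1,4,0,0,0,0,-1,-2,8,0,0,0,0,-1,-3,12,0,0,0,0,-1,-3,12,0,0,0,0,-1]'
python3 - <<'E'
from held import *
_,K,W,s=snap('wrist','w15');snap('scene','s15');print(s['tcp_pos'],s['orientation'],s['contact_force'])
u=np.load('U.npy')
draw('w15','w15b',(K,W),u,UNIT[1:3],150,0,400,300,2)
crop('s15','s15c',320,140,480,250,5)
E
```

```text
time_s: 12.72
tcp_pos: [0.5489, 0.0717, 0.0726]
orientation: [-1.95, -2.463, -0.001]
contact_force: [0.3, 0.3, 0.2]
opening: -0.0002
time_s: 13.05
tcp_pos: [0.5457, 0.0839, 0.0724]
orientation: [-1.95, -2.462, -0.001]
contact_force: [-0.0, -0.2, -0.1]
opening: -0.0003
[0.54569693 0.08385121 0.07240455] [-1.95008738e+00 -2.46192707e+00 -8.10158322e-04] [-0.0267894  -0.21517682 -0.12281942]
```

View pics/w15b.png

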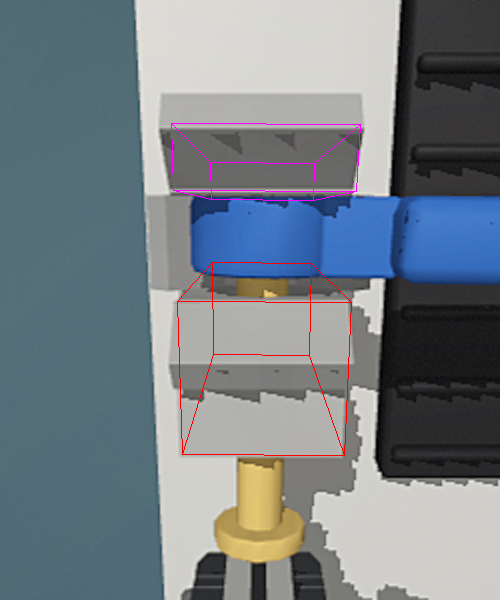

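View pics/s15c.png

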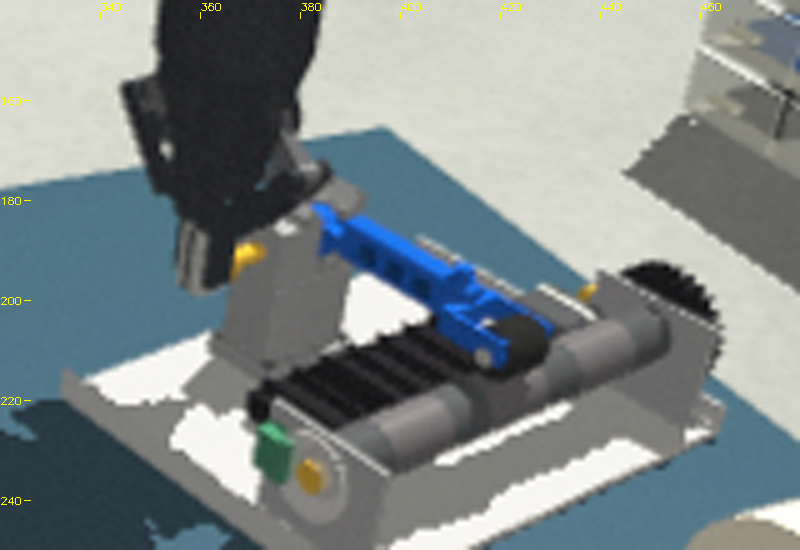

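```bash
python3 -m inch '[-0.7,3,0,0,0,0,-1,-1.4,6,0,0,0,0,-1,-2.1,9,0,0,0,0,-1,-2.1,9,0,0,0,0,-1]';python3 -m inch '[-0.7,3,0,0,0,0,-1,-1.4,6,0,0,0,0,-1,-2.1,9,0,0,0,0,-1,-2.1,9,0,0,0,0,-1]'
python3 - <<'E'
from held import *
_,K,W,s=snap('wrist','w16');print(s['tcp_pos'],s['orientation'],s['contact_force'])
u=np.load('U.npy')
draw('w16','w16b',(K,W),u,UNIT[1:3],150,0,400,300,2)
E
```

```text
time_s: 13.48
tcp_pos: [0.5434, 0.0927, 0.0722]
orientation: [-1.95, -2.462, 0.0]
contact_force: [-0.5, -0.3, 0.2]
opening: 0.0
time_s: 13.82
tcp_pos: [0.5415, 0.1016, 0.0723]
orientation: [-1.95, -2.463, -0.0]
contact_force: [-0.2, 0.5, 0.3]
opening: 0.0006
[0.54151874 0.10159379 0.07233218] [-1.94977880e+00 -2.46281921e+00 -3.56750465e-05] [-0.19998523  0.49087817  0.30729459]
```

View pics/w16b.png

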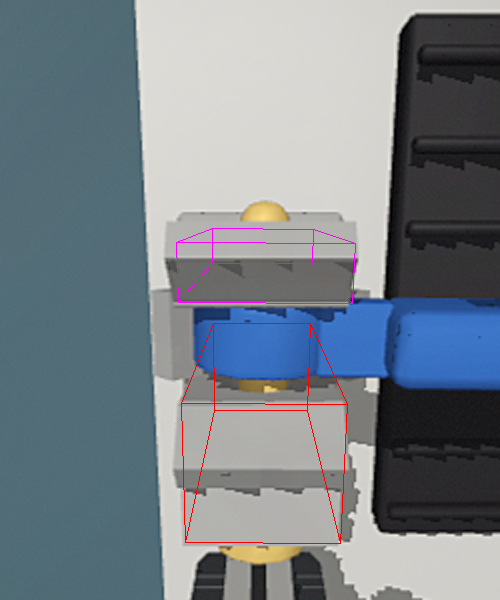

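```bash
python3 -m inch '[-0.4,2,0,0,0,0,-1,-0.8,3.5,0,0,0,0,-1,-0.8,3.5,0,0,0,0,-1]'; python3 -m inch '[-0.2,1,0,0,0,0,-1,-0.2,1,0,0,0,0,-1]'
```

```text
time_s: 14.12
tcp_pos: [0.541, 0.1046, 0.0725]
orientation: [1.95, 2.463, -0.0]
contact_force: [-0.6, -0.3, -0.4]
opening: 0.0001
time_s: 14.28
tcp_pos: [0.541, 0.1047, 0.0725]
orientation: [1.949, 2.462, -0.002]
contact_force: [0.8, -3.7, -0.7]
opening: -0.0002
```

```bash
python3 -m inch '[-0.2,1,0,0,0,0,-1,-0.2,1,0,0,0,0,-1]'; python3 -m inch '[-0.2,1,0,0,0,0,-1,-0.2,1,0,0,0,0,-1]'
python3 - <<'E'
from held import *
_,K,W,s=snap('wrist','w17');snap('scene','s17');print(s['tcp_pos'],s['contact_force'])
crop('w17','w17c',200,60,350,300,3);crop('s17','s17c',320,140,480,250,5)
E
```

```text
time_s: 14.45
tcp_pos: [0.541, 0.1048, 0.0725]
orientation: [1.948, 2.461, -0.004]
contact_force: [1.6, -7.6, -0.5]
opening: 0.0005
time_s: 14.62
tcp_pos: [0.541, 0.1048, 0.0725]
orientation: [1.946, 2.461, -0.006]
contact_force: [2.1, -9.7, -0.8]
opening: -0.0002
[0.54103372 0.10479789 0.07253339] [ 2.08363508 -9.74144684 -0.82761304]
```

View pics/w17c.png

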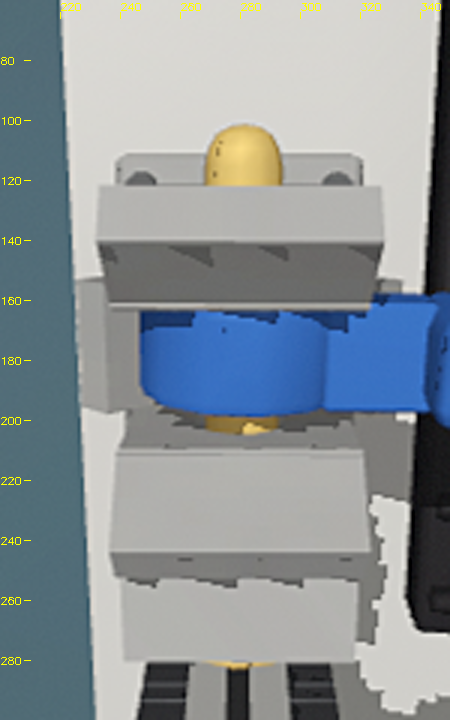

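View pics/s17c.png

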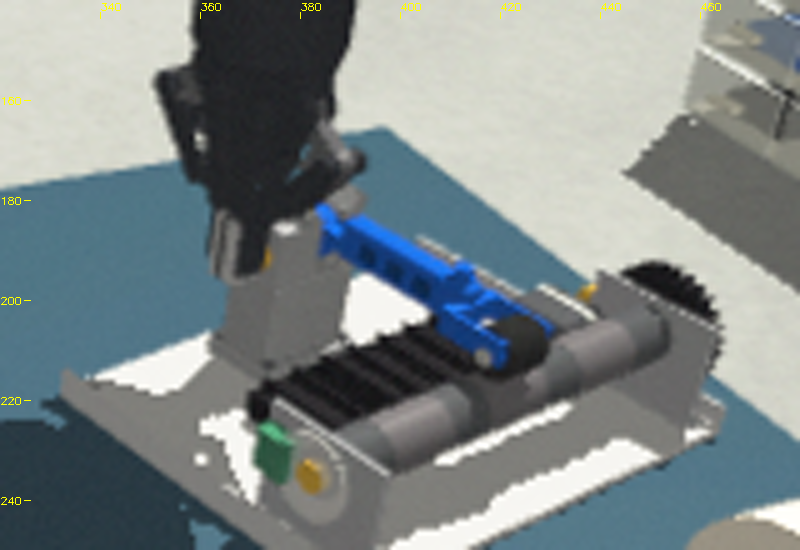

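```bash
python3 -m inch '[1,-6,0,0,0,0,-1,4,-20,0,0,0,0,-1,9,-40,0,0,0,0,-1,9,-40,30,0,0,0,-1,9,-40,70,0,0,0,-1,9,-40,110,0,0,0,-1,9,-40,130,0,0,0,-1,9,-40,130,0,0,0,-1]'
python3 - <<'E'
from held import *
_,K,W,s=snap('wrist','w18');snap('scene','s18');snap('top','t18');print(s['tcp_pos'],s['orientation'],s['contact_force'])
u=np.load('U.npy')
M=UNIT[1:3]+[(cyl(-65,75,10,-42,-37),(0,255,0)),(cyl(-65,75,5,19,29),(255,255,0))]
draw('w18','w18b',(K,W),u,M,180,0,480,200,2)
crop('s18','s18c',320,140,480,250,5)
E
```

```text
time_s: 15.38
tcp_pos: [0.5528, 0.0678, 0.2096]
orientation: [1.945, 2.455, 0.013]
contact_force: [1.0, 1.1, 0.4]
opening: 0.0002
[0.5528481  0.06783879 0.20960468] [1.94529145 2.45538171 0.01316713] [1.02487867 1.12128913 0.44857477]
```

View pics/w18b.png

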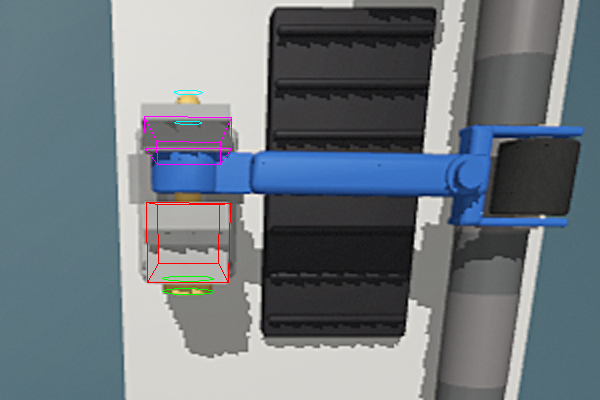

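View pics/s18c.png

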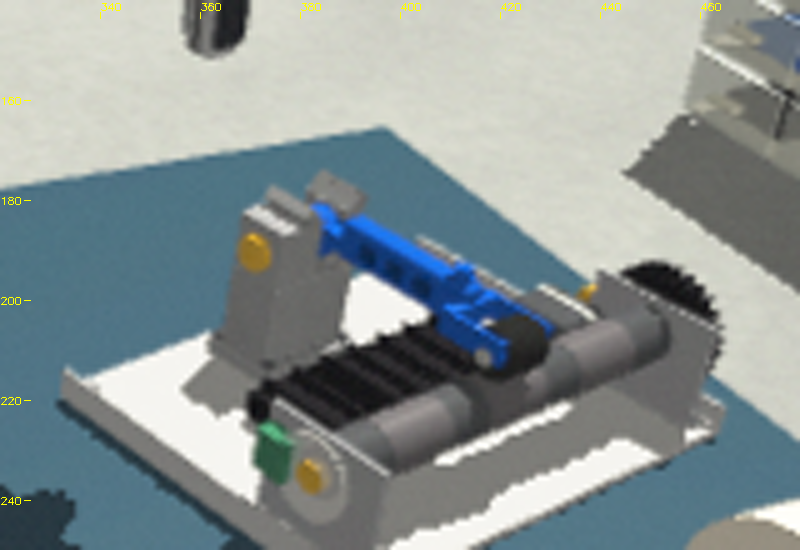

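View pics/t18.png

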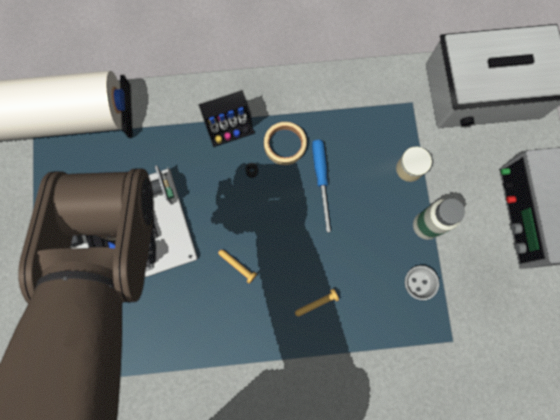

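The pin head now sits flush on the boss (scene crop at about 371,190), the nose stands out of the far ear, the arm is in place and the other objects haven't moved. I'll let it settle and hand in.

```bash
python3 -m inch '[0,0,0,0,0,0,-1,0,0,0,0,0,0,-1,0,0,0,0,0,0,-1]'; python3 -c "
from bench import ctrl
print(ctrl.sign_off())"
```

```text
time_s: 15.78
tcp_pos: [0.5484, 0.0676, 0.2005]
orientation: [-1.949, -2.46, 0.003]
contact_force: [-0.9, 0.1, -0.8]
opening: -0.0004
the job is handed in; nothing more can be done
None
```

The pinch arm is refitted and the hinge pin is fully home. I handed the job in at about 15.8 s of the 51 s; no verdict was reported.

- **Arm:** I gripped it at mid-beam and lowered it into the fork until contact, at the expected tool height (73.8 mm against 73.6 mm). I then released it with no visible drop. In the last pictures the eye is centred between the ears and the roller rests on the feed roller.
- **Pin:** I pushed it with the closed fingertips until it stopped hard. The stop came at y −53.5 mm in the unit's frame (expected −53), with no further movement as the push rose to about 10 N. In the last pictures the head is flush on the boss and the nose sticks out of the far ear about where it should.
- **Robot and bench:** The gripper ended raised clear at z 0.20 m, touching nothing. The final top view shows none of the other things moved.
- **Disagreements:** My first fit of the unit from the overview cameras was about 1 mm off across the fork, and I corrected it from closer wrist views before lowering. The outline of the base never matched the model, by about 5 mm along x, so I relied on the fork itself. The last wrist view was taken while the robot was still settling, so it confirms the final fit only to 1–2 mm.

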